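# Set the knife gap of a gel-film coater with a 4 mm gauge

### The job

Set the knife of the gel-film coater to the 4 mm gauge: slide the gauge's leaf in from the front, flat on the bed, until its tip comes out behind the knife, then turn the leaning adjusting screw clockwise until the knife just nips the leaf and it drags lightly, not clamped hard. Then draw the gauge out and lay it flat on the worktop again, leaving the knife as set and other things undisturbed.

Things in the scene. Friction and masses are not known exactly. Their poses are not given: they have to be found in the camera images.
- gauge: Loose gap gauge, about 0.12 kg: a straight steel leaf 24 wide, exactly 4 thick and 168 long with a rounded end, and a grey upright grip on its rear end. Origin: underside of the leaf, at the place where the knife shall meet it, 130 mm ahead of the grip's middle and 20 mm behind the tip. +x runs along the leaf to its tip, z is up. It starts on the worktop beside the coater, left or right of it.
- gauge_grip (a point): Middle of the gauge's grip, 28 mm above its underside. The grip block is 34 long (x), 12 thick (y) and reaches from 4 to 44 mm above the underside; take it across its 12 mm thickness, with the fingertips above the 4 mm leaf, which is wider than the grip.
- gauge_tip (a point): End of the gauge's leaf, 2 mm above its underside.
- coater: Fixed gel-film coater. Bed 205 x 130 (coater x -165 to +40), flat top 24 mm above the worktop. Origin on the worktop below the knife edge as it stands at a 4 mm gap; z up, +x from the bed's open front (robot side, where the gauge goes in) to under the knife. Two cheeks, inner faces at y = +-50, carry knife, bridge and screw; all lean 35 deg towards the front (-x), so the screw overhangs the bed.
- knife: The knife: a plate 98 wide (y) with a rounded steel lip, leaning as above; it slides down along its lean when the screw is turned clockwise. The lip is within 4 mm of coater x = 0. Up to 40 mm above the bed no part of the coater reaches further forward than coater x = -45; higher up the bridge and knob overhang to x = -82.
- knife_edge (a point): Middle of the knife's lip, its lowest point: (coater z of this point - 24 mm) is the gap above the bed. Every start has 6 to 8 mm of gap.
- knob (a point): Middle of the screw's round black fluted knob, 35 mm across and 25 high along its axis. Its z axis is the screw's axis, pointing up out of the knob (leaning 35 deg towards the coater's front), and turns with the screw about it. It lies 60 mm in front of (-x) and 113 mm above the coater's origin. The bridge's parts end 25 mm below this point along the axis; the knob does not travel along its axis.
- screw (a joint): Angle of the adjusting screw in rad, growing clockwise as seen from the knob's top; range 0 to 4.4, starts at 0.6 to 1.9. Gap above the bed in mm = 9 - 1.564 x angle; the 4 mm leaf is touched at about 3.19, and each further 0.1 rad adds about 3 N of nip: 3.2 to 3.5 is a light drag. Friction of 0.05 N m holds the screw where it is left.
- small_beaker: Loose glass beaker, 50 across and 60 high, origin under its middle; a bystander.
- roll: Loose roll of tape, 62 across and 19 high, origin under its middle; a bystander.
- weigher: Loose small glass weighing bottle, 39 across and 65 high, origin under its middle; a bystander.
Not all that is in view belongs to the job. Several things look just like the gauge: the one meant starts farthest from the robot's base.

How it is judged (in metres and radians):
On the way, in this order (a step that is already met when the one before it is completed fails the run):
1. the gauge leaf lies flat on the bed and reaches at least 5 mm past the knife edge, let go (x of gauge_tip in the frame of coater above 0.005 m and y of gauge_tip in the frame of coater between -0.038 and 0.038 m and z of gauge_tip in the frame of coater below 0.029 m and angle between gauge's own z axis and vertical below 0.04 rad and contact force between the fingers and gauge below 0.1 N), for 0.2 s.
2. the knob is let go and the knife nips the gauge lightly (0.3 to 12 N) (x of gauge_tip in the frame of coater above 0.005 m and y of gauge_tip in the frame of coater between -0.038 and 0.038 m and z of gauge_tip in the frame of coater below 0.029 m and angle between gauge's own z axis and vertical below 0.04 rad and contact force between the fingers and screw below 0.1 N and contact force between knife and gauge between 0.3 and 12 N), for 0.4 s.
3. the gauge is drawn out of the gap (x of gauge_tip in the frame of coater below -0.015 m), for 0.1 s.
At the end, for the whole second after the job is handed in: The gauge lies still and flat on the worktop (not on the coater), let go, and the knife edge stands 3.3 to 4.15 mm above the bed (height (world z) of gauge below 0.004 m and angle between gauge's own z axis and vertical below 0.06 rad and linear speed of gauge below 0.02 m/s and z of knife_edge in the frame of coater between 0.0273 and 0.02815 m); the robot touches nothing.
It fails at once if the knife is clamped hard on the gauge (more than 25 N) (contact force between knife and gauge above 25 N).
It fails at once if a loose bystander (beaker, tape roll, weighing bottle) is pushed more than 30 mm (distance of any of small_beaker, roll, weigher from where it was at the start of the episode above 0.03 m).
It also fails if it takes over 72 s, if anything falls off the work surface, if the arm or the gripper's body presses on something with over 40 N, if the wrist force passes 120 N, or if a joint passes its speed limit or range.

### The arm

A 6-joint arm with a two-finger parallel gripper is mounted at the origin on a cart in front of the work surface, level with it; the furniture and walls round the work are solid. World frame = base frame: x ahead of the robot, y to its left, z up, the work surface at z = 0. Lengths are in mm, angles in rad, forces in N, time in s.
With the tool pointing down it reaches from about 350 to 925 mm from the base axis. Payload 6.4 kg.
Tool frame: the origin (TCP) lies at the very end of the fingers, on their centre line; the grasp point (between the pads) lies 19 mm behind it; z points along the fingers, y is the direction in which the jaws open and shut (so a half turn about z gives the same grasp; the last joint's range is limited). The gripper opens to 85 mm and grips with 20 to 120 N. Pads are 22 mm wide; open, the fingers measure 114 mm over their backs; the gripper's body (76 mm by 85 mm) begins 54 mm behind the grasp point. The pads swing forward as they close: fully open they stand 13 mm farther back than shut.
Start: joints at [-1.429, 0.245, 1.558, -0, 1.339, -0.174], TCP at [201.88, -617.866, 231.29] pointing down, gripper open.
Joint ranges: [-3.13, 3.13], [-1.02, 2.26], [0.13, 2.54], [-0.95, 4.09], [0.21, 2.88], [-2.74, 2.74]. Speed limits (rad/s): [2.57, 2.57, 3.14, 3.14, 3.14, 3.14].

### API

Orientations are given as a unit quaternion [w, x, y, z].
In Python, from plant import sense, get_image, camera_params, close_job gives the robot as it stands.
- The arm moves only by the shell command python3 -m crank 'ROWS' [FORCE]. ROWS is JSON, a list of rows, each an object with "turn": the turn, a rotation vector about the tool's x, y, z in rad, a list of three; "linear": the shift along the tool's x, y, z in mm, a list of three; "gripper": the opening, from -1 (shut) to 1 (fully open). In form: [{"turn": [ax, ay, az], "linear": [tx, ty, tz], "gripper": gripper}, ...]. A call has 1 to 5 rows; each row is the pose to reach, as a shift and turn from the pose commanded when the call began, along the tool's axes at that moment; what a row does not reach only later rows make up. A row lasts 1/12 s, in which the tool goes at most 41.7 mm and 7.16 degrees, less where a joint would pass 70% of its speed; a pose out of reach is approached as far as the arm can. A call with a gripper value outside its range is refused whole. The fingers move at their own pace and stop on an object; FORCE is the grip in N (left out, the last holds). Time passes only in rows, so rows that repeat a pose let the fingers close. It gives the time, the measured TCP pose, the force and the opening at its end, in the units of the state.
- sense(): the state, without advancing time (a new reading comes with each control period).
- get_image(name): name is "side" or "top" or "wrist"; returns the picture (400x640x3 uint8, red, green, blue); there is no depth.
- camera_params(name): a dict with "fx", "fy", "cx", "cy" (pixels), "R" (3x3) and "t" (3): a world point X has camera coordinates R X + t. Camera axes: x right, y down, z forward; pixel columns grow to the right and rows downward; lengths in mm; the calibration is good to about 2 mm. The wrist camera is an equidistant fisheye: a pixel r from the principal point sees the ray r / f radians off the axis. A picture is of the moment at which its call begins: read the wrist's pose just before it. camera_params takes no time and is no camera call; for the wrist camera it gives the pose at the moment of the call.
- close_job(): hands the job in, once; it reports no verdict.
The state is a dict: "t": time; "joint_positions": joint angles; "joint_vel": joint speeds; "effort": joint torques, N m; "tcp_pos": TCP position; "orientation": TCP orientation; "ft_force": force on the tool from outside, world axes, zero at the start; "torque": the same for the moment, N m; "grip_width": opening from 0.0 (shut) to 1.0 (fully open).
Only numpy, scipy, OpenCV 4.12 (cv2) and the standard library are available. Lean on these libraries where they do the work, as an engineer would, in place of code of your own. Each camera call takes 0.05 s, during which the arm holds its last target.

## Working session

There is one attempt and no reset: what is moved stays moved. The work goes in short steps, Python scripts to look and compute and a shell command to move; the robot and the scene stay as the last step left them, time stands still between calls to the robot, and variables do not carry over. Pictures are saved under pics/ and viewed, and the job is handed in when it is done.

```bash
ls; mkdir -p pics; python3 - <<'E'
from plant import *
import cv2
print(sense())
for n in ["side","top","wrist"]:
    p=camera_params(n); print(n,p)
    cv2.imwrite(f"pics/{n}0.png",get_image(n)[:,:,::-1])
E
```

```text
pics
{'t': 0.0, 'joint_positions': array([-1.42907937e+00,  2.45792095e-01,  1.55901752e+00, -8.93650021e-06,
        1.33869164e+00, -1.74089072e-01]), 'joint_vel': array([ 0.00107738,  0.00020732,  0.00014127, -0.0002068 , -0.00072898,
        0.00052096]), 'effort': array([ 1.69895000e-03, -4.29508603e+01, -3.26122391e+01, -1.34777783e-04,
        5.31715108e-03,  3.46187932e-06]), 'tcp_pos': array([ 201.80924447, -617.29267095,  230.1924938 ]), 'orientation': array([-9.54245552e-04,  9.87558589e-01,  1.57248602e-01,  1.10988063e-05]), 'ft_force': array([-0.75649312, -0.00526503,  0.08230584]), 'torque': array([-0.01694902,  0.03704432,  0.0331616 ]), 'grip_width': 0.9979043383374011}
side {'fx': 452.1648691813921, 'fy': 452.1648691813921, 'cx': 312.7644558383506, 'cy': 196.80260966209508, 'R': array([[ 0.9996621 ,  0.01220929,  0.02294797],
       [ 0.02578422, -0.57762952, -0.81589173],
       [ 0.00329397,  0.81620774, -0.57774914]]), 't': array([-634.19685553,   99.82118508, 1451.7725325 ])}
top {'fx': 410.88037102214224, 'fy': 410.88037102214224, 'cx': 324.429077549151, 'cy': 202.34366633480812, 'R': array([[ 3.18912961e-05, -9.99989395e-01,  4.60537844e-03],
       [-9.95046832e-01, -4.89541010e-04, -9.94060512e-02],
       [ 9.94072515e-02, -4.57939704e-03, -9.95036295e-01]]), 't': array([  47.1118027 ,  645.18587499, 1111.74354043])}
wrist {'fx': 309.70691628693146, 'fy': 309.70691628693146, 'cx': 315.569480253303, 'cy': 200.96329825498495, 'R': array([[ 0.30985788, -0.95078146, -0.00164665],
       [-0.8993944 , -0.29367173,  0.32380029],
       [-0.30834689, -0.09885108, -0.94612402]]), 't': array([-650.09362221,  -41.1552667 ,  382.22627815])}
```

View pics/top0.png

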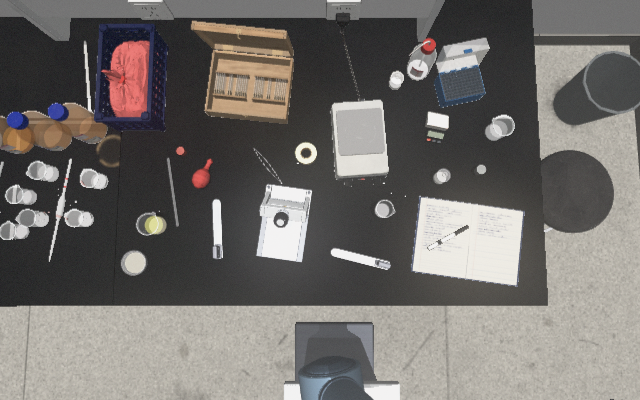

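View pics/side0.png

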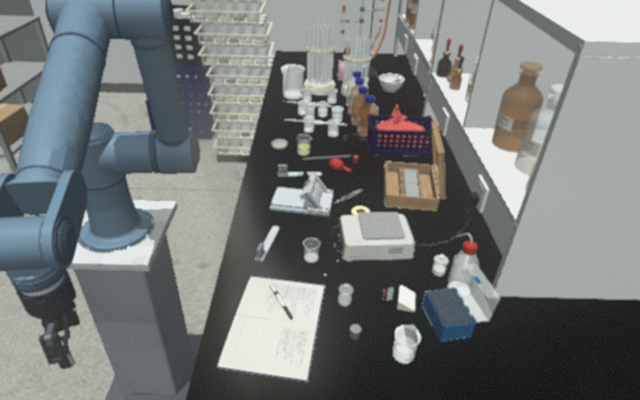

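View pics/wrist0.png

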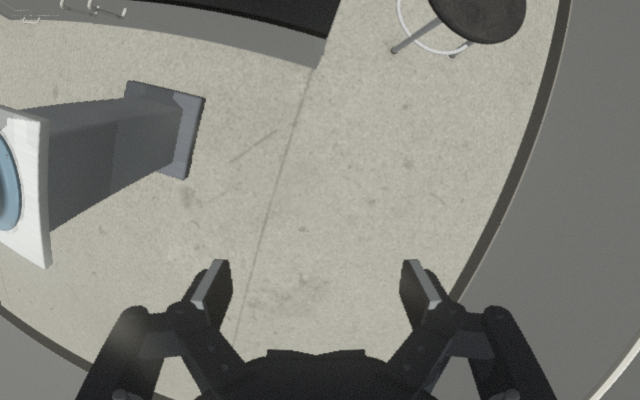

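```bash
cat > h.py <<'E'
import numpy as np, cv2
from plant import *
from scipy.spatial.transform import Rotation as Rot
def ray(n,u,v,p=None):
    p=p or camera_params(n); R=np.array(p["R"]);t=np.array(p["t"])
    a=(u-p["cx"])/p["fx"];b=(v-p["cy"])/p["fy"]
    if n=="wrist":
        r=np.hypot(a,b); d=np.array([np.sin(r)*a/max(r,1e-9),np.sin(r)*b/max(r,1e-9),np.cos(r)])
    else: d=np.array([a,b,1.])
    return -R.T@t, R.T@(d/np.linalg.norm(d))
def at(n,u,v,z,p=None):
    o,d=ray(n,u,v,p); return o+d*(z-o[2])/d[2]
def proj(n,X,p=None):
    p=p or camera_params(n); c=np.array(p["R"])@np.array(X,float)+np.array(p["t"])
    if n=="wrist":
        th=np.arctan2(np.hypot(c[0],c[1]),c[2]);h=np.hypot(c[0],c[1]);return np.array([p["cx"]+p["fx"]*th*c[0]/h,p["cy"]+p["fy"]*th*c[1]/h])
    return np.array([p["cx"]+p["fx"]*c[0]/c[2],p["cy"]+p["fy"]*c[1]/c[2]])
def crop(f,x0,y0,x1,y1,s,out):
    im=cv2.imread(f)[y0:y1,x0:x1]; cv2.imwrite(out,cv2.resize(im,None,fx=s,fy=s,interpolation=cv2.INTER_CUBIC))
E
python3 - <<'E'
from h import *
for a in [(217,200),(217,258),(334,251),(388,267),(172,160),(176,225),(427,248),(467,227),(264,258),(302,261),(384,209),(306,153),(442,176),(60,208)]: print(a,at("top",*a,0).round(0))
crop("pics/top0.png",150,130,430,300,2.8,"pics/c1.png")
crop("pics/top0.png",0,30,130,270,2.4,"pics/c2.png")
E
```

```text
(217, 200) [655. 354.   0.]
(217, 258) [490. 350.   0.]
(334, 251) [510.  20.   0.]
(388, 267) [ 465. -132.    0.]
(172, 160) [771. 487.   0.]
(176, 225) [583. 469.   0.]
(427, 248) [ 518. -244.    0.]
(467, 227) [ 578. -359.    0.]
(264, 258) [490. 218.   0.]
(302, 261) [482. 110.   0.]
(384, 209) [ 629. -123.    0.]
(306, 153) [792. 101.   0.]
(442, 176) [ 725. -292.    0.]
(60, 208) [632. 801.   0.]
```

View pics/c1.png

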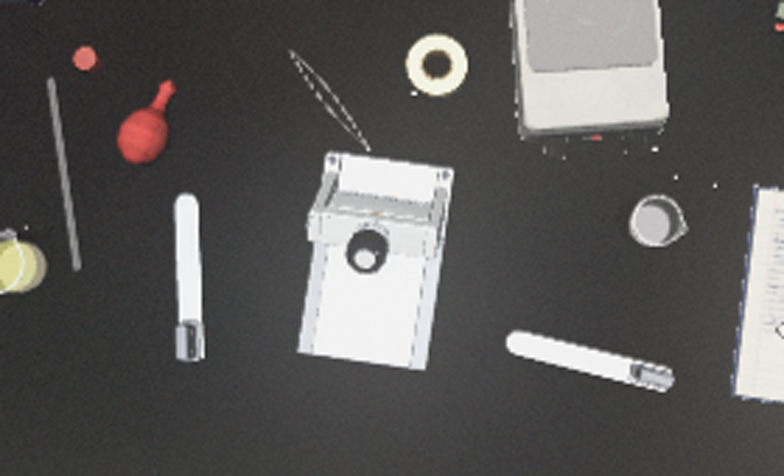

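View pics/c2.png

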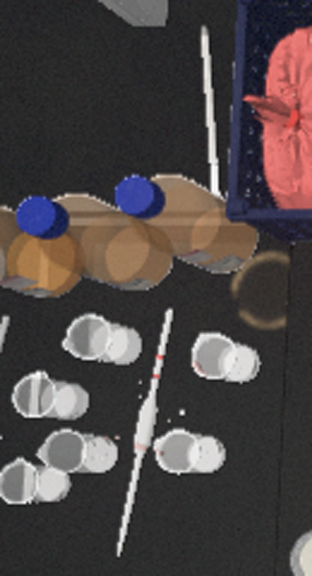

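```bash
python3 - <<'E'
from h import *
s=sense();q=s['orientation'];R=Rot.from_quat(np.r_[q[1:],q[0]]).as_matrix()
p=camera_params("wrist");C=-np.array(p["R"]).T@p["t"]
print("cam in tool",R.T@(C-s['tcp_pos']));print("axes in tool",(R.T@np.array(p["R"]).T).round(3))
print("tool",R.round(3))
# coater corners (top z=24)
for n,a in dict(fl=(256.8,255.7),fr=(302.1,261.8),bl=(268.9,184.8),br=(311.4,190.7)).items(): print(n,at("top",*a,24 if n[0]=='f' else 24).round(1))
print("knob",at("top",150+367/2.8,130+250/2.8,118).round(1))
print("gaugeA tip",at("top",150+187/2.8,130+194/2.8,4).round(1),"rear",at("top",150+190/2.8,130+360/2.8,0).round(1))
E
```

```text
cam in tool [  84.2907143     1.03791285 -143.59335229]
axes in tool [[-0.001 -0.946 -0.324]
 [ 1.    -0.001 -0.   ]
 [-0.    -0.324  0.946]]
tool [[ 0.951  0.311 -0.   ]
 [ 0.311 -0.951  0.001]
 [ 0.    -0.001 -1.   ]]
fl [497.6 234.3  24. ]
fr [480.9 108.9  24. ]
bl [695.5 203.5  24. ]
br [678.9  83.9  24. ]
knob [592.9 158.7 118. ]
gaugeA tip [656.6 354.    4. ] rear [488.9 347.7   0. ]
```

```bash
cat >> h.py <<'E'
def Rt(yaw,tilt=0,spin=0):
    """tool: z down, x at yaw(deg); tilt(deg) leans tool z towards yaw+180 (forward when yaw=180), then spin about tool z"""
    B=Rot.from_euler('z',yaw,degrees=True)*Rot.from_matrix(np.diag([1,-1,-1.]))
    return B*Rot.from_rotvec([0,np.radians(-tilt),0])*Rot.from_rotvec([0,0,np.radians(spin)])
def need(pos,Rg):
    s=sense();q=s['orientation'];R=Rot.from_quat(np.r_[q[1:],q[0]])
    print("t",round(s['t'],2),"tcp",s['tcp_pos'].round(1),"F",s['ft_force'].round(1),"w",round(s['grip_width'],3))
    print("lin",R.inv().apply(np.array(pos)-s['tcp_pos']).round(1).tolist(),"turn",(R.inv()*Rg).as_rotvec().round(3).tolist())
E
python3 - <<'E'
from h import *
print(Rt(180,35).as_matrix().round(2))
need([500,-150,260],Rt(100))
E
```

```text
[[-0.82  0.    0.57]
 [ 0.    1.   -0.  ]
 [-0.57  0.   -0.82]]
t 0.15 tcp [ 201.8 -617.4  230.4] F [ 0.4 -0.3  0.5] w 1.0
lin [428.6, -351.7, -28.9] turn [-0.001, -0.001, -1.43]
```

```bash
for i in 1; do python3 -m crank '[{"turn":[0,0,-1.43],"linear":[428,-352,-29],"gripper":1},{"turn":[0,0,-1.43],"linear":[428,-352,-29],"gripper":1},{"turn":[0,0,-1.43],"linear":[428,-352,-29],"gripper":1},{"turn":[0,0,-1.43],"linear":[428,-352,-29],"gripper":1},{"turn":[0,0,-1.43],"linear":[428,-352,-29],"gripper":1}]' 60; done; python3 -c "
from h import *
need([500,-50,260],Rt(120))"
```

```text
t: 0.57
tcp_pos: [314.1, -440.4, 241.8]
orientation: [-0.0, 0.89, 0.456, 0.0]
ft_force: [0.5, 0.2, 0.1]
grip_width: 0.998
t 0.57 tcp [ 314.1 -440.4  241.8] F [0.5 0.2 0.1] w 0.998
lin [425.4, -77.5, -17.9] turn [-0.0, -0.001, -1.148]
```

```bash
python3 -m crank '[{"turn":[0,0,-1.15],"linear":[425,-78,-18],"gripper":1},{"turn":[0,0,-1.15],"linear":[425,-78,-18],"gripper":1},{"turn":[0,0,-1.15],"linear":[425,-78,-18],"gripper":1},{"turn":[0,0,-1.15],"linear":[425,-78,-18],"gripper":1},{"turn":[0,0,-1.15],"linear":[425,-78,-18],"gripper":1}]' >/dev/null; python3 -c "
from h import *
need([480,160,260],Rt(172,20))"
```

```text
t 0.98 tcp [ 404.1 -252.7  250.8] F [ 0.5 -0.3  0.3] w 1.003
lin [412.7, 76.2, -9.2] turn [-0.249, -0.287, -1.415]
```

```bash
python3 -m crank '[{"turn":[-0.25,-0.29,-1.41],"linear":[412,76,-9],"gripper":1},{"turn":[-0.25,-0.29,-1.41],"linear":[412,76,-9],"gripper":1},{"turn":[-0.25,-0.29,-1.41],"linear":[412,76,-9],"gripper":1},{"turn":[-0.25,-0.29,-1.41],"linear":[412,76,-9],"gripper":1},{"turn":[-0.25,-0.29,-1.41],"linear":[412,76,-9],"gripper":1}]' >/dev/null; python3 -c "
from h import *
need([504,190,150],Rt(172,35))"
```

```text
t 1.4 tcp [442.4 -48.1 255.4] F [ 0.9 -1.1  0.3] w 1.004
lin [175.6, 179.7, 92.0] turn [-0.25, -0.408, -0.791]
```

```bash
python3 -m crank '[{"turn":[-0.25,-0.41,-0.79],"linear":[170,175,65],"gripper":1},{"turn":[-0.25,-0.41,-0.79],"linear":[170,175,65],"gripper":1},{"turn":[-0.25,-0.41,-0.79],"linear":[170,175,65],"gripper":1},{"turn":[-0.25,-0.41,-0.79],"linear":[170,175,65],"gripper":1},{"turn":[-0.25,-0.41,-0.79],"linear":[170,175,65],"gripper":1}]' >/dev/null; python3 -c "
from h import *
need([504,190,150],Rt(172,35))"
```

```text
t 1.82 tcp [490.6 144.6 190.9] F [ 0.8 -1.2 -0.5] w 1.0
lin [24.8, 44.4, 36.5] turn [-0.081, -0.129, -0.256]
```

```bash
python3 -m crank '[{"turn":[-0.08,-0.13,-0.26],"linear":[25,44,10],"gripper":1},{"turn":[-0.08,-0.13,-0.26],"linear":[25,44,10],"gripper":1},{"turn":[-0.08,-0.13,-0.26],"linear":[25,44,10],"gripper":1},{"turn":[-0.08,-0.13,-0.26],"linear":[25,44,10],"gripper":1}]' >/dev/null; python3 -c "
from h import *
need([504,190,150],Rt(172,35))
im=get_image('wrist'); cv2.imwrite('pics/w1.png',im[:,:,::-1])
np.save('w1.npy',camera_params('wrist'),allow_pickle=True)"
```

```text
t 2.15 tcp [490.3 191.3 171.3] F [-0.7 -0.7 -0.5] w 1.002
lin [0.8, 0.7, 25.3] turn [-0.004, -0.006, 0.002]
```

View pics/w1.png

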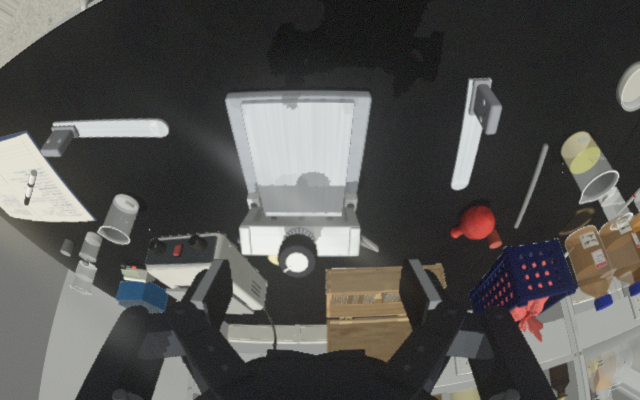

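```bash
python3 -c "
from h import *
crop('pics/w1.png',210,80,390,290,2.8,'pics/c3.png')
crop('pics/w1.png',430,60,530,200,4.2,'pics/c4.png')"
```

```text
(no output)
```

View pics/c3.png

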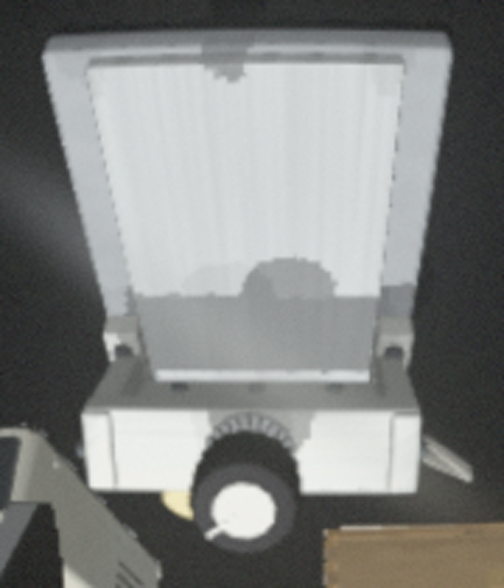

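View pics/c4.png

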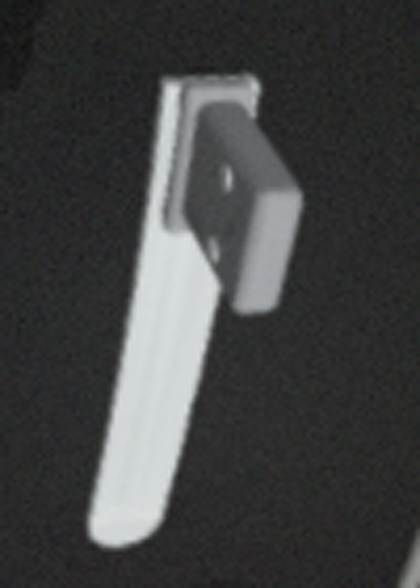

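```bash
python3 - <<'E'
from h import *
p=np.load('w1.npy',allow_pickle=True).item()
f=lambda a:(210+a[0]/2.8,80+a[1]/2.8)
W=lambda a,z:at("wrist",*f(a),z,p)
fl=W((447,50),24);fr=W((48,52),24)
print("front",fl,fr,np.linalg.norm(fl-fr), "yaw",np.degrees(np.arctan2(*(fl-fr)[:2]))*-1)
k=W((243,510),123.2);print("knobtop",k)
# pointer on plane of knob top
yaw=-8.3
for yaw in [-8.3]:
    Bx=np.array([np.cos(np.radians(yaw)),np.sin(np.radians(yaw)),0]);By=np.array([-Bx[1],Bx[0],0])
    ax=-np.sin(np.radians(35))*Bx+np.cos(np.radians(35))*np.array([0,0,1]); e1=np.cross(By,ax)
    def pl(a):
        o,d=ray("wrist",*f(a),p); X=o+d*((k-o)@ax)/(d@ax); return np.array([(X-k)@e1,(X-k)@By])
    for a in [(208,536),(225,520),(198,510),(295,500),(243,550),(212,515),(275,507)]: v=pl(a);print(a,v.round(1),np.hypot(*v).round(1),np.degrees(np.arctan2(v[1],v[0])).round(1))
    O=k+67.2*Bx; O[2]=0; print("O",O, "front mid predicted",O-165*Bx, "meas",(fl+fr)/2)
g=lambda a:(430+a[0]/4.2,60+a[1]/4.2)
G=lambda a,z:at("wrist",*g(a),z,p)
tip=G((122,540),2);print("tip",tip, "rear corners",G((163,78),4),G((260,80),4))
gt=[(277,188),(302,200),(235,308),(275,312)]
print("grip top",[G(a,44).round(1) for a in gt],np.mean([G(a,44) for a in gt],0))
print("leaf sides",G((150,230),4),G((220,292),4))
E
```

```text
front [498.80258658 235.00004324  24.        ] [480.42473913 114.18190807  24.        ] 122.20788461700134 yaw -8.649055811943732
knobtop [595.79611589 157.55080741 123.2       ]
(208, 536) [ 10.2 -11.9] 15.7 -49.3
(225, 520) [ 3.9 -6. ] 7.2 -57.1
(198, 510) [  0.2 -14.7] 14.7 -89.1
(295, 500) [-3.9 16.9] 17.3 102.9
(243, 550) [15.5 -0.4] 15.5 -1.4
(212, 515) [  2.1 -10.2] 10.4 -78.6
(275, 507) [-1.2 10.4] 10.5 96.7
O [662.29224892 147.8500707    0.        ] front mid predicted [499.02049372 171.66884387   0.        ] meas [489.61366286 174.59097566  24.        ]
tip [667.13850033 357.71381959   2.        ] rear corners [495.47076679 332.90124276   4.        ] [495.64389814 358.10944352   4.        ]
grip top [array([496.5, 344. ,  44. ]), array([499.6, 351.1,  44. ]), array([529.7, 342.5,  44. ]), array([531.4, 353.3,  44. ])] [514.31395104 347.72158358  44.        ]
leaf sides [539.72742916 337.71257073   4.        ] [561.13358817 362.63618161   4.        ]
```

```bash
python3 -c "
from h import *
print('knob top',at('top',280.7,222.1,123.2))
need([505,348,120],Rt(183,0))"
```

```text
knob top [585.43622167 159.08929944 123.2       ]
t 2.2 tcp [491.4 190.8 172.6] F [0.3 0.3 0.7] w 0.995
lin [37.1, 157.7, 37.8] turn [-0.062, 0.604, -0.189]
```

```bash
python3 -m crank '[{"turn":[-0.06,0.6,-0.19],"linear":[37,157,38],"gripper":1},{"turn":[-0.06,0.6,-0.19],"linear":[37,157,38],"gripper":1},{"turn":[-0.06,0.6,-0.19],"linear":[37,157,38],"gripper":1},{"turn":[-0.06,0.6,-0.19],"linear":[37,157,38],"gripper":1},{"turn":[-0.06,0.6,-0.19],"linear":[37,157,38],"gripper":1}]' ; python3 -m crank '[{"turn":[0,0.0,0],"linear":[0,0,0],"gripper":1},{"turn":[0,0.0,0],"linear":[0,0,0],"gripper":1}]'; python3 -c "
from h import *
need([505,348,120],Rt(183,0))
p=camera_params('wrist')
im=get_image('wrist'); cv2.imwrite('pics/w2.png',im[:,:,::-1])
np.save('w2.npy',p,allow_pickle=True)"
```

```text
t: 2.62
tcp_pos: [505.8, 351.4, 119.2]
orientation: [0.002, -0.028, 1.0, -0.0]
ft_force: [-0.0, -0.2, -0.3]
grip_width: 1.003
t: 2.78
tcp_pos: [508.0, 346.5, 121.1]
orientation: [0.007, -0.024, 1.0, -0.002]
ft_force: [-0.7, -1.2, 0.6]
grip_width: 1.006
t 2.78 tcp [508.  346.5 121.1] F [-0.7 -1.2  0.6] w 1.006
lin [2.9, 1.7, 1.0] turn [-0.003, 0.015, -0.005]
```

View pics/w2.png

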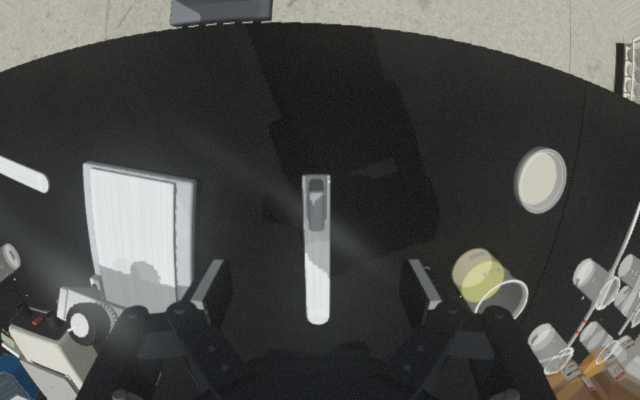

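```bash
python3 -c "
from h import *
crop('pics/w2.png',285,165,345,335,3.5,'pics/c5.png')"
```

```text
(no output)
```

View pics/c5.png

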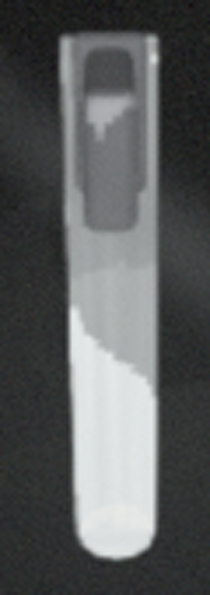

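```bash
python3 - <<'E'
from h import *
p=np.load('w2.npy',allow_pickle=True).item()
G=lambda a,z:at("wrist",285+a[0]/3.5,165+a[1]/3.5,z,p).round(1)
print("tip",G((118,555),2),"rear",G((60,36),4),G((158,36),4))
print("side near tip",G((75,480),4),G((157,480),4), "mid",G((68,250),4),G((157,250),4))
print("grip top",G((84,90),44),G((132,90),44),G((87,230),44),G((136,230),44))
s=sense();print(s['tcp_pos'])
E
```

```text
tip [662.  355.9   2. ] rear [493.5 332.8   4. ] [492.3 357.1   4. ]
side near tip [629.9 341.2   4. ] [628.7 365.8   4. ] mid [552.1 336.8   4. ] [551.  360.5   4. ]
grip top [494.3 339.8  44. ] [493.8 350.   44. ] [527.1 341.7  44. ] [526.6 352.7  44. ]
[506.77139922 346.18410329 121.03545699]
```

```bash
python3 -c "
from h import *
need([510,346.3,30],Rt(183.6,0))"
python3 -m crank '[{"turn":[0,0.01,-0.01],"linear":[-2.5,0,90],"gripper":1},{"turn":[0,0.01,-0.01],"linear":[-2.5,0,90],"gripper":1},{"turn":[0,0.01,-0.01],"linear":[-2.5,0,90],"gripper":1},{"turn":[0,0.01,-0.01],"linear":[-2.5,0,90],"gripper":1}]'
python3 -c "
from h import *
need([510,346.3,11],Rt(183.6,0))"
```

```text
t 2.83 tcp [506.8 346.2 121. ] F [0.3 0.1 0. ] w 1.001
lin [-1.9, 0.3, 91.1] turn [-0.004, 0.014, -0.015]
t: 3.17
tcp_pos: [506.5, 345.1, 28.2]
orientation: [-0.002, -0.03, 1.0, -0.003]
ft_force: [0.5, 0.0, -0.5]
grip_width: 1.002
t 3.17 tcp [506.5 345.1  28.2] F [ 0.5  0.  -0.5] w 1.002
lin [-3.6, 1.1, 17.2] turn [-0.006, -0.004, -0.003]
```

```bash

python3 -m crank '[{"turn":[0,0,0],"linear":[-2.5,0.5,18],"gripper":1},{"turn":[0,0,0],"linear":[-2.5,0.5,18],"gripper":1},{"turn":[0,0,0],"linear":[-2.5,0.5,18],"gripper":1}]'
python3 -c "
from h import *
need([510,346.3,11],Rt(183.6,0))
p=camera_params('wrist')
im=get_image('wrist'); cv2.imwrite('pics/w3.png',im[:,:,::-1])
crop('pics/w3.png',200,150,440,350,3.3,'pics/c6.png')"
```

```text
t: 3.42
tcp_pos: [512.8, 347.8, 15.1]
orientation: [0.002, -0.03, 1.0, -0.001]
ft_force: [-0.6, 0.7, 0.8]
grip_width: 0.997
t 3.42 tcp [512.8 347.8  15.1] F [-0.6  0.7  0.8] w 0.997
lin [2.9, -1.3, 4.0] turn [-0.003, 0.005, -0.002]
```

View pics/c6.png

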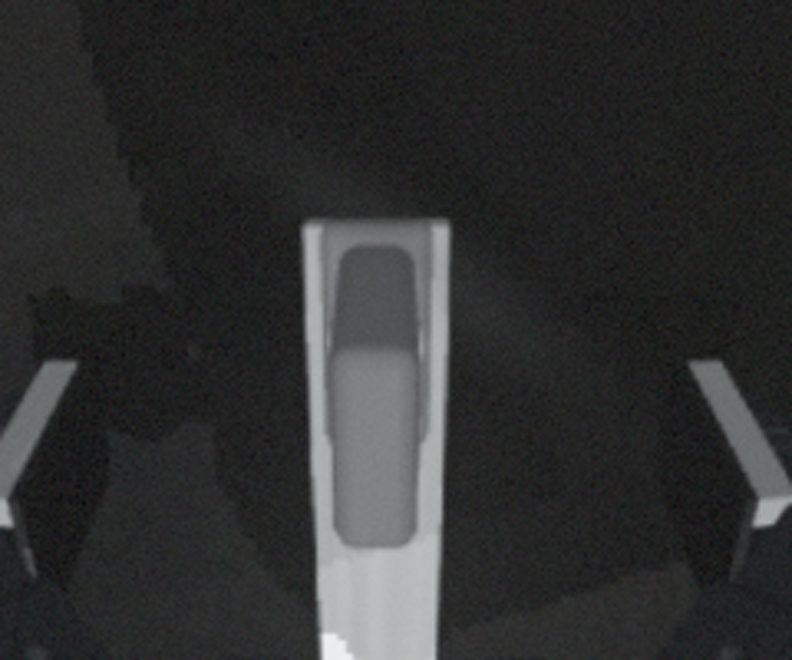

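```bash
Z='{"turn":[0,0,0],"linear":[0,0,0],"gripper":1}'; 
python3 -m crank '[{"turn":[0,0,0],"linear":[0,0,0],"gripper":1}]'
python3 -m crank '[{"turn":[0,0,0],"linear":[0,0,0],"gripper":1}]'
python3 -m crank '[{"turn":[0,0,0],"linear":[0,0,0],"gripper":1}]'
```

```text
t: 3.55
tcp_pos: [513.4, 348.2, 15.4]
orientation: [0.003, -0.031, 1.0, -0.001]
ft_force: [0.5, 1.0, 0.6]
grip_width: 0.999
t: 3.63
tcp_pos: [513.1, 348.0, 14.8]
orientation: [0.003, -0.031, 1.0, -0.001]
ft_force: [0.0, 0.1, 0.4]
grip_width: 1.001
t: 3.72
tcp_pos: [512.8, 347.9, 14.1]
orientation: [0.002, -0.031, 1.0, -0.001]
ft_force: [-0.6, 0.4, 0.1]
grip_width: 1.0
```

```bash

python3 -m crank '[{"turn":[0,0,0],"linear":[1,-0.5,3.5],"gripper":0},{"turn":[0,0,0],"linear":[1,-0.5,3.5],"gripper":-1},{"turn":[0,0,0],"linear":[1,-0.5,3.5],"gripper":-1},{"turn":[0,0,0],"linear":[1,-0.5,3.5],"gripper":-1},{"turn":[0,0,0],"linear":[1,-0.5,3.5],"gripper":-1}]' 40
python3 -m crank '[{"turn":[0,0,0],"linear":[0,0,0],"gripper":-1},{"turn":[0,0,0],"linear":[0,0,0],"gripper":-1},{"turn":[0,0,0],"linear":[0,0,0],"gripper":-1},{"turn":[0,0,0],"linear":[0,0,0],"gripper":-1},{"turn":[0,0,0],"linear":[0,0,0],"gripper":-1}]'
python3 -c "
from h import *
p=camera_params('wrist')
im=get_image('wrist'); cv2.imwrite('pics/w4.png',im[:,:,::-1])
crop('pics/w4.png',200,150,440,350,3.3,'pics/c7.png')"
```

```text
t: 4.13
tcp_pos: [511.3, 347.0, 9.3]
orientation: [0.001, -0.031, 1.0, -0.002]
ft_force: [0.2, 0.3, -0.3]
grip_width: 0.305
t: 4.55
tcp_pos: [511.4, 347.0, 9.4]
orientation: [0.001, -0.031, 1.0, -0.002]
ft_force: [0.5, -0.7, 0.8]
grip_width: 0.133
```

View pics/c7.png

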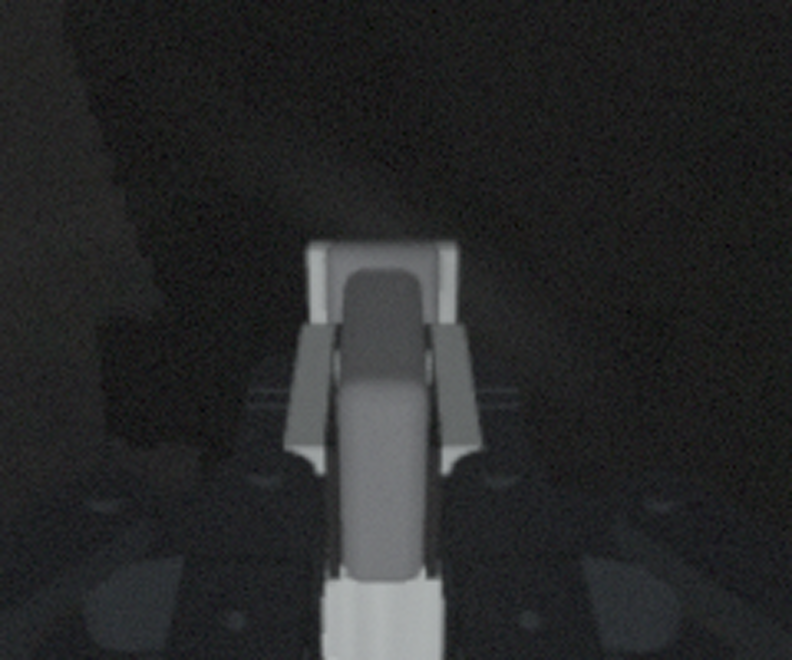

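```bash

python3 -m crank '[{"turn":[0,0,0],"linear":[0,0,-40],"gripper":-1},{"turn":[0,0,0],"linear":[20,0,-60],"gripper":-1},{"turn":[0,0,0],"linear":[55,0,-60],"gripper":-1},{"turn":[0,0,0.1],"linear":[90,-15,-60],"gripper":-1},{"turn":[0,0,0.21],"linear":[108,-45,-60],"gripper":-1}]'
python3 -c "
from h import *
need([405,186,70],Rt(171.6,0))"
```

```text
t: 5.02
tcp_pos: [402.5, 296.4, 68.8]
orientation: [0.0, 0.075, 0.997, -0.002]
ft_force: [-0.3, -1.4, -1.9]
grip_width: 0.137
t 5.02 tcp [402.5 296.4  68.8] F [-0.3 -1.4 -1.9] w 0.137
lin [-19.0, -108.8, -0.9] turn [-0.003, 0.001, -0.003]
```

```bash

python3 -m crank '[{"turn":[0,0,0],"linear":[-6,-36,0],"gripper":-1},{"turn":[0,0,0],"linear":[-12,-72,0],"gripper":-1},{"turn":[0,0,0],"linear":[-19,-109,0],"gripper":-1},{"turn":[0,0,0],"linear":[-19,-109,0],"gripper":-1},{"turn":[0,0,0],"linear":[-19,-109,0],"gripper":-1}]'
python3 -c "
from h import *
need([405,186,70],Rt(171.6,0))
p=camera_params('wrist')
im=get_image('wrist'); cv2.imwrite('pics/w5.png',im[:,:,::-1])
np.save('w5.npy',p,allow_pickle=True)
im=get_image('top'); cv2.imwrite('pics/t5.png',im[:,:,::-1])
crop('pics/t5.png',230,170,340,330,3.7,'pics/c8.png')"
```

```text
t: 5.43
tcp_pos: [408.6, 183.6, 69.5]
orientation: [0.001, 0.076, 0.997, -0.001]
ft_force: [-0.7, 0.2, -0.5]
grip_width: 0.133
t 5.43 tcp [408.6 183.6  69.5] F [-0.7  0.2 -0.5] w 0.133
lin [3.9, 1.8, -0.5] turn [-0.003, 0.003, -0.006]
```

View pics/w5.png

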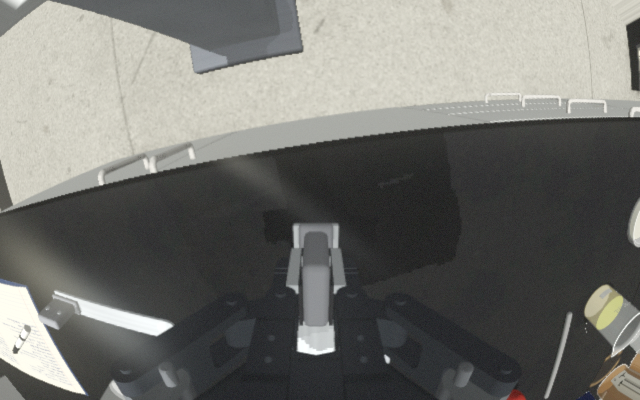

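View pics/c8.png

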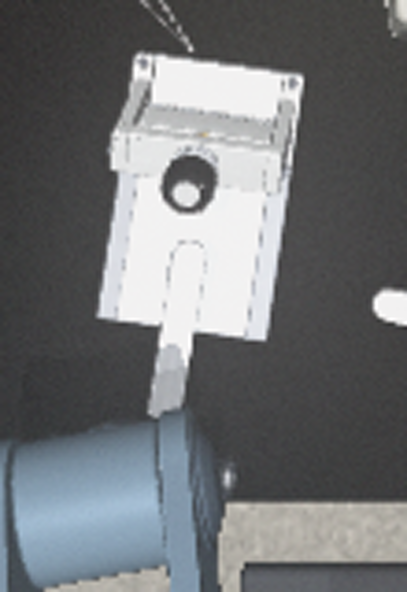

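```bash
python3 - <<'E'
from h import *
T=lambda a,z:at("top",230+a[0]/3.7,170+a[1]/3.7,z).round(1)
fl,fr,bl,br=T((98,316),24),T((268,341),24),T((134,54),24),T((303,75),24)
print(fl,fr,bl,br)
yw=lambda v:np.degrees(np.arctan2(v[1],v[0])).round(2)
print(yw(bl-fl),yw(br-fr),yw(fl-fr)-90,yw(bl-br)-90, np.linalg.norm(fl-fr),np.linalg.norm(fl-bl))
y=np.radians(-8.6);Bx=np.array([np.cos(y),np.sin(y),0]);By=np.array([-Bx[1],Bx[0],0])
c=(fl+fr+bl+br)/4; O=c+62.5*Bx;O[2]=0;print("O",O)
z=63
for a in [(190,242),(189.5,260),(181,310),(168,390)]:
    X=T(a,z);print(X,(X-O)@Bx,(X-O)@By)
E
```

```text
[498.4 235.1  24. ] [479.9 108.   24. ] [696.1 211.   24. ] [680.1  82.5  24. ]
-6.95 -7.26 -8.280000000000001 -7.099999999999994 128.4393241962912 199.16350067218644
O [650.42227382 149.80404103   0.        ]
[552.8 163.1  63. ] -98.51286195761166 -1.4515159737352248
[539.8 163.3  63. ] -111.39660197991148 -3.1977241622940302
[503.8 169.1  63. ] -147.85913668957716 -2.846209516194949
[446.8 177.8  63. ] -205.51920789721675 -2.7675435773774217
```

```bash

python3 -m crank '[{"turn":[0,0,0],"linear":[0,0,33],"gripper":-1},{"turn":[0,0,0],"linear":[0,0,33],"gripper":-1},{"turn":[0,0,0],"linear":[0,0,33],"gripper":-1}]'
python3 -m crank '[{"turn":[0,0,0],"linear":[0,0,1],"gripper":-1},{"turn":[0,0,0],"linear":[0,0,1],"gripper":-1}]'
python3 -m crank '[{"turn":[0,0,0],"linear":[0,0,1],"gripper":-1},{"turn":[0,0,0],"linear":[0,0,1],"gripper":-1}]'
python3 -m crank '[{"turn":[0,0,0],"linear":[0,0,1],"gripper":-1},{"turn":[0,0,0],"linear":[0,0,1],"gripper":-1}]'
python3 -c "
from h import *
s=sense();print(s['torque'])
im=get_image('side'); cv2.imwrite('pics/s6.png',im[:,:,::-1])
crop('pics/s6.png',210,150,370,290,5,'pics/c9.png')"
```

```text
t: 5.78
tcp_pos: [407.4, 185.7, 35.5]
orientation: [-0.001, 0.073, 0.997, -0.002]
ft_force: [0.4, 0.5, -1.0]
grip_width: 0.132
t: 5.95
tcp_pos: [409.3, 185.7, 36.4]
orientation: [0.002, 0.074, 0.997, -0.001]
ft_force: [0.1, -0.5, -2.2]
grip_width: 0.134
t: 6.12
tcp_pos: [409.2, 185.3, 35.3]
orientation: [0.002, 0.074, 0.997, -0.001]
ft_force: [0.3, 0.7, -1.4]
grip_width: 0.131
t: 6.28
tcp_pos: [408.9, 185.0, 33.8]
orientation: [0.002, 0.074, 0.997, -0.001]
ft_force: [0.6, 0.3, -1.0]
grip_width: 0.136
[ 0.03201269  0.03879634 -0.01454609]
```

View pics/c9.png

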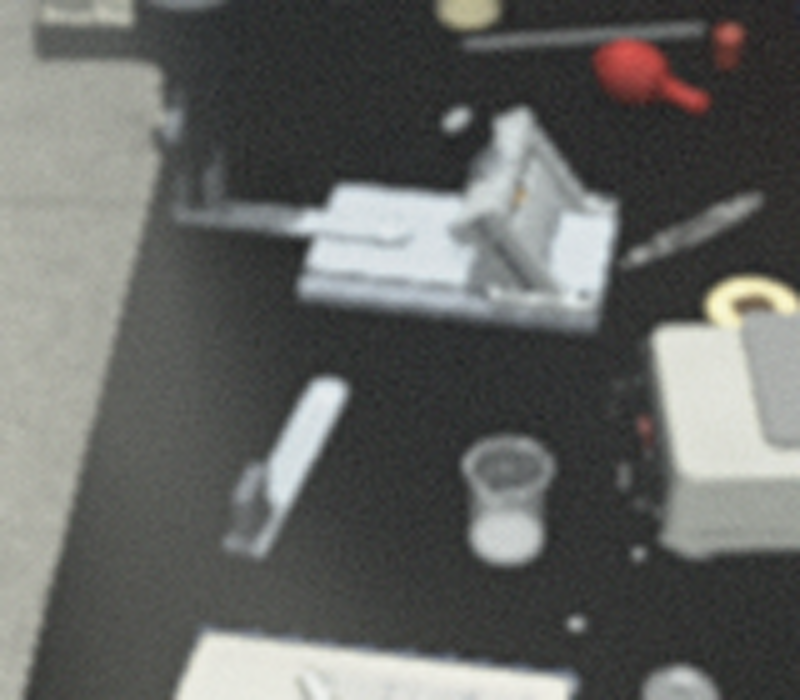

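```bash

python3 -m crank '[{"turn":[0,0,0],"linear":[0,0,0.7],"gripper":-1},{"turn":[0,0,0],"linear":[0,0,0.7],"gripper":-1}]'
python3 -m crank '[{"turn":[0,0,0],"linear":[0,0,0.7],"gripper":-1},{"turn":[0,0,0],"linear":[0,0,0.7],"gripper":-1}]'
python3 -c "
from h import *
print(sense()['torque'])"
```

```text
t: 6.5
tcp_pos: [408.8, 184.9, 32.8]
orientation: [0.001, 0.074, 0.997, -0.001]
ft_force: [-0.1, -0.1, -2.1]
grip_width: 0.134
t: 6.67
tcp_pos: [408.9, 185.0, 32.5]
orientation: [0.001, 0.074, 0.997, -0.001]
ft_force: [-3.2, 0.1, 3.9]
grip_width: 0.135
[-0.11146716  0.15041128 -0.11170811]
```

```bash

python3 -m crank '[{"turn":[0,0,0],"linear":[0,0,-0.8],"gripper":-1},{"turn":[0,0,0],"linear":[-15,0,-0.8],"gripper":-1},{"turn":[0,0,0],"linear":[-35,0,-0.8],"gripper":-1},{"turn":[0,0,0],"linear":[-55,0,-0.8],"gripper":-1},{"turn":[0,0,0],"linear":[-70,0,-0.8],"gripper":-1}]'
python3 -m crank '[{"turn":[0,0,0],"linear":[0,0,0],"gripper":-1}]'
python3 -c "
from h import *
print(sense()['torque'])
im=get_image('side'); cv2.imwrite('pics/s7.png',im[:,:,::-1])
crop('pics/s7.png',240,160,350,230,7,'pics/c10.png')"
```

```text
t: 7.08
tcp_pos: [479.6, 174.4, 33.4]
orientation: [0.002, 0.074, 0.997, -0.001]
ft_force: [-0.1, -0.1, -1.3]
grip_width: 0.136
t: 7.17
tcp_pos: [481.2, 174.2, 34.0]
orientation: [0.003, 0.075, 0.997, -0.001]
ft_force: [0.4, -0.1, -0.5]
grip_width: 0.134
[-0.0178272   0.03600228  0.00580153]
```

View pics/c10.png

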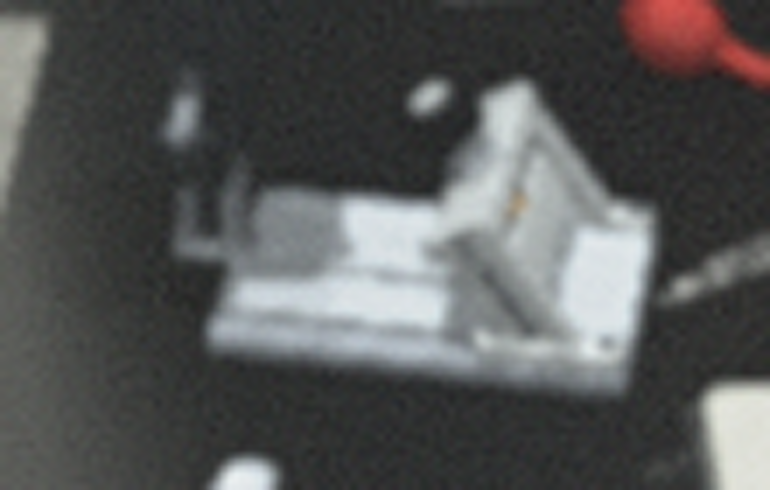

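```bash

python3 -m crank '[{"turn":[0,0,0],"linear":[-8,0,0],"gripper":-1},{"turn":[0,0,0],"linear":[-16,0,0],"gripper":-1},{"turn":[0,0,0],"linear":[-22,0,0],"gripper":-1}]'
python3 -m crank '[{"turn":[0,0,0],"linear":[-8,0,0],"gripper":-1},{"turn":[0,0,0],"linear":[-16,0,0],"gripper":-1},{"turn":[0,0,0],"linear":[-22,0,0],"gripper":-1},{"turn":[0,0,0],"linear":[-22,0,0],"gripper":-1}]'
python3 -c "
from h import *
im=get_image('side'); cv2.imwrite('pics/s8.png',im[:,:,::-1])
crop('pics/s8.png',240,160,350,230,7,'pics/c11.png')
im=get_image('top'); cv2.imwrite('pics/t8.png',im[:,:,::-1])
crop('pics/t8.png',230,170,340,290,4.5,'pics/c12.png')"
```

```text
t: 7.47
tcp_pos: [498.7, 171.7, 33.4]
orientation: [0.0, 0.074, 0.997, -0.001]
ft_force: [-4.5, 1.8, 7.3]
grip_width: 0.137
t: 7.8
tcp_pos: [522.3, 168.0, 33.6]
orientation: [0.002, 0.074, 0.997, -0.001]
ft_force: [1.8, 0.7, 2.0]
grip_width: 0.135
```

View pics/c11.png

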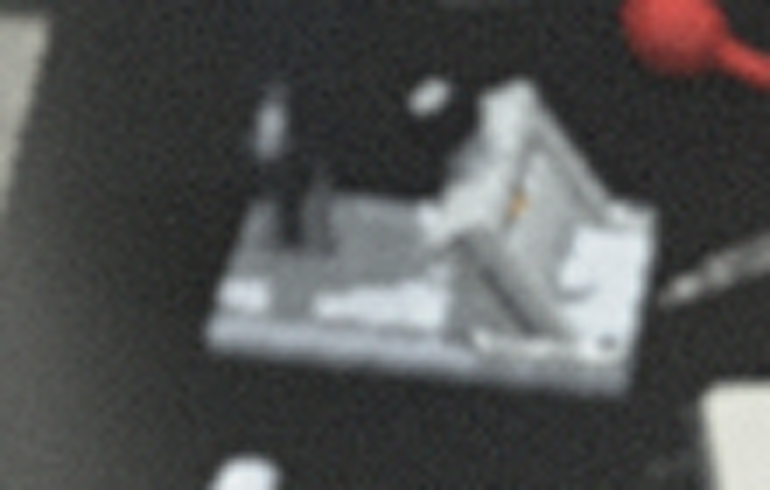

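View pics/c12.png

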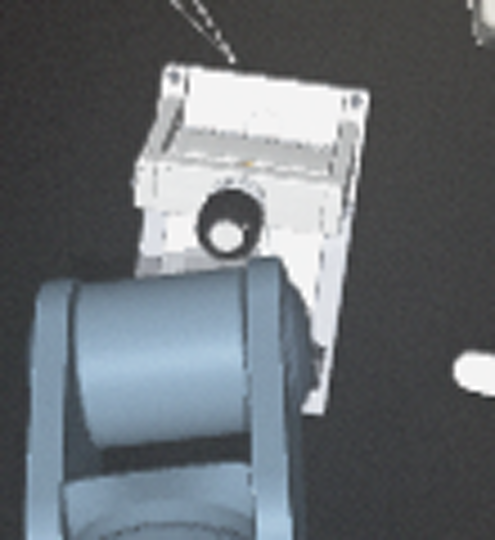

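```bash
python3 -c "
from h import *
crop('pics/t8.png',255,180,320,215,11,'pics/c13.png')
y=np.radians(-7.8);Bx=np.array([np.cos(y),np.sin(y),0]);By=np.array([-Bx[1],Bx[0],0])
O=np.array([651.5,149.5,0])
for a in [(262,106),(262,112)]:
  X=at('top',230+a[0]/4.5,170+a[1]/4.5,28);print(X,(X-O)@Bx,(X-O)@By)"
```

```text
[670.24269884 148.58685728  28.        ] 18.69321608930061 1.6389819231782516
[666.48606552 148.55384314  28.        ] 14.975820266060921 1.0964395986684519
```

View pics/c13.png

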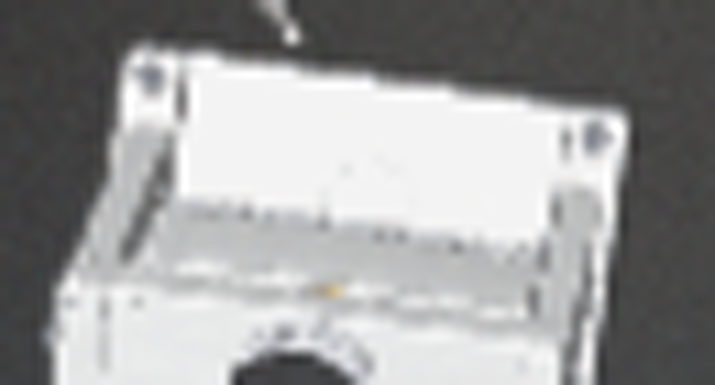

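```bash

python3 -m crank '[{"turn":[0,0,0],"linear":[0,0,0.2],"gripper":-0.5},{"turn":[0,0,0],"linear":[0,0,0],"gripper":0},{"turn":[0,0,0],"linear":[0,0,0],"gripper":0},{"turn":[0,0,0],"linear":[0,0,0],"gripper":0},{"turn":[0,0,0],"linear":[0,0,0],"gripper":0}]'
python3 -m crank '[{"turn":[0,0,0],"linear":[0,0,-1],"gripper":0.2},{"turn":[0,0,0],"linear":[0,0,-6],"gripper":0.2},{"turn":[0,0,0],"linear":[1,0,-16],"gripper":0.2}]'
python3 -c "
from h import *
im=get_image('wrist'); cv2.imwrite('pics/w9.png',im[:,:,::-1])
crop('pics/w9.png',200,120,440,380,2.3,'pics/c14.png')"
```

```text
t: 8.32
tcp_pos: [521.3, 168.1, 33.2]
orientation: [0.001, 0.074, 0.997, -0.001]
ft_force: [0.8, -0.3, -0.9]
grip_width: 0.502
t: 8.57
tcp_pos: [519.7, 168.1, 48.9]
orientation: [0.0, 0.074, 0.997, -0.002]
ft_force: [0.2, 0.5, 0.4]
grip_width: 0.601
```

View pics/c14.png

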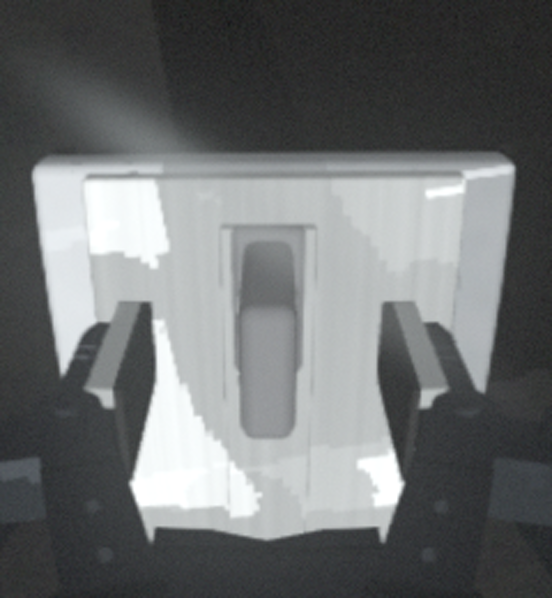

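```bash
cat >> h.py <<'E'
y_=np.radians(-7.8);Bx=np.array([np.cos(y_),np.sin(y_),0]);By=np.array([-Bx[1],Bx[0],0])
O=np.array([651.8,149.5,0]); ax=-np.sin(np.radians(35))*Bx+np.array([0,0,np.cos(np.radians(35))])
K=O-60*Bx+np.array([0,0,113])
def W(coat): return O+coat[0]*Bx+coat[1]*By+np.array([0,0,coat[2]])
def C(X): X=np.array(X)-O; return np.array([X@Bx,X@By,X[2]])
E
python3 -m crank '[{"turn":[0,0,0],"linear":[5,0,-35],"gripper":0.6},{"turn":[0,0,0],"linear":[12,0,-70],"gripper":1},{"turn":[0,0,0],"linear":[12,0,-100],"gripper":1},{"turn":[0,0,0],"linear":[12,0,-100],"gripper":1}]'
python3 -c "
from h import *
print(K,K+60*ax)
need(K+60*ax,Rt(172.2,35,-60))
print(sense()['joint_positions'])"
```

```text
t: 8.95
tcp_pos: [512.7, 171.1, 157.4]
orientation: [0.008, 0.074, 0.997, -0.0]
ft_force: [1.1, -1.1, 1.4]
grip_width: 1.003
[592.35512957 157.64293435 113.        ] [558.25895263 162.31352961 162.14912266]
t 8.95 tcp [512.7 171.1 157.4] F [ 1.1 -1.1  1.4] w 1.003
lin [-46.4, -2.0, -4.0] turn [0.309, -0.541, -1.027]
[ 0.11384633  0.06144941  1.90631984 -0.00363305  1.1576385  -1.30703633]
```

```bash

python3 -m crank '[{"turn":[0.31,-0.54,-0.9],"linear":[-30,-2,-40],"gripper":1},{"turn":[0.31,-0.54,-0.9],"linear":[-30,-2,-40],"gripper":1},{"turn":[0.31,-0.54,-0.9],"linear":[-30,-2,-40],"gripper":1},{"turn":[0.31,-0.54,-0.9],"linear":[-30,-2,-40],"gripper":1},{"turn":[0.31,-0.54,-0.9],"linear":[-30,-2,-40],"gripper":1}]'
python3 -m crank '[{"turn":[0.31,-0.54,-0.9],"linear":[0,0,0],"gripper":1}]' >/dev/null
python3 -c "
from h import *
need(K+60*ax,Rt(172.2,35,-50))
print(sense()['joint_positions'])"
```

```text
t: 9.37
tcp_pos: [538.2, 164.3, 190.6]
orientation: [0.148, -0.184, 0.966, -0.101]
ft_force: [-0.7, 0.5, -0.1]
grip_width: 1.0
t 9.45 tcp [537.9 164.4 190.2] F [ 0.  -0.4  0.4] w 0.998
lin [-8.0, -1.3, 33.8] turn [0.066, -0.202, -0.224]
[ 0.19451026 -0.08363744  2.03017752 -0.29438517  0.84651182 -1.70257895]
```

```bash

python3 -m crank '[{"turn":[0.07,-0.2,-0.22],"linear":[-8,-1,34],"gripper":1},{"turn":[0.07,-0.2,-0.22],"linear":[-8,-1,34],"gripper":1},{"turn":[0.07,-0.2,-0.22],"linear":[-8,-1,34],"gripper":1},{"turn":[0.07,-0.2,-0.22],"linear":[-8,-1,34],"gripper":1},{"turn":[0.07,-0.2,-0.22],"linear":[-8,-1,34],"gripper":1}]'
python3 -c "
from h import *
need(K+60*ax,Rt(172.2,35,-50))
print(sense()['joint_positions'])
p=camera_params('wrist');s=sense()
im=get_image('wrist'); cv2.imwrite('pics/w10.png',im[:,:,::-1])
np.save('w10.npy',[p,s],allow_pickle=True)
q=s['orientation'];R=Rot.from_quat(np.r_[q[1:],q[0]])
for d in (0,30,48,60,75): print(d,proj('wrist',s['tcp_pos']+R.apply([0,0,d]),p).round(1))
print('K',proj('wrist',K,p),proj('wrist',K+12.5*ax,p))
"
```

```text
t: 9.87
tcp_pos: [557.7, 162.0, 161.2]
orientation: [0.261, -0.338, 0.892, -0.146]
ft_force: [0.3, 0.5, 0.3]
grip_width: 0.999
t 9.87 tcp [557.7 162.  161.2] F [0.3 0.5 0.3] w 0.999
lin [-0.9, -0.5, -0.5] turn [-0.002, -0.008, -0.011]
[ 0.16590178 -0.08283842  2.13487665 -0.35532089  0.53322665 -1.8727894 ]
0 [318.7 262. ]
30 [318.2 237.6]
48 [318. 226.]
60 [317.9 219.2]
75 [317.8 211.7]
K [317.43834648 221.33666003] [317.49553541 228.38022808]
```

View pics/w10.png

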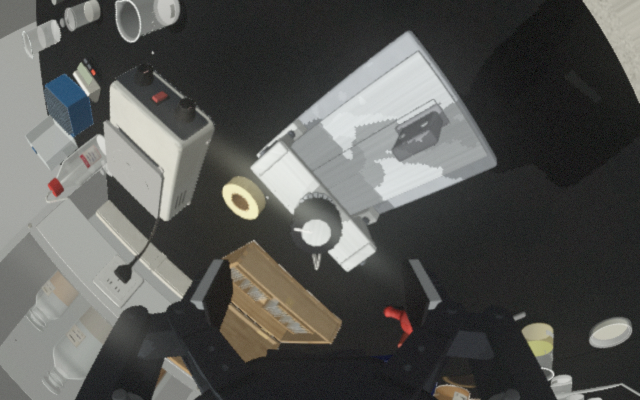

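```bash
python3 -c "
from h import *
crop('pics/w10.png',260,170,380,270,6.4,'pics/c15.png')"
```

```text
(no output)
```

View pics/c15.png

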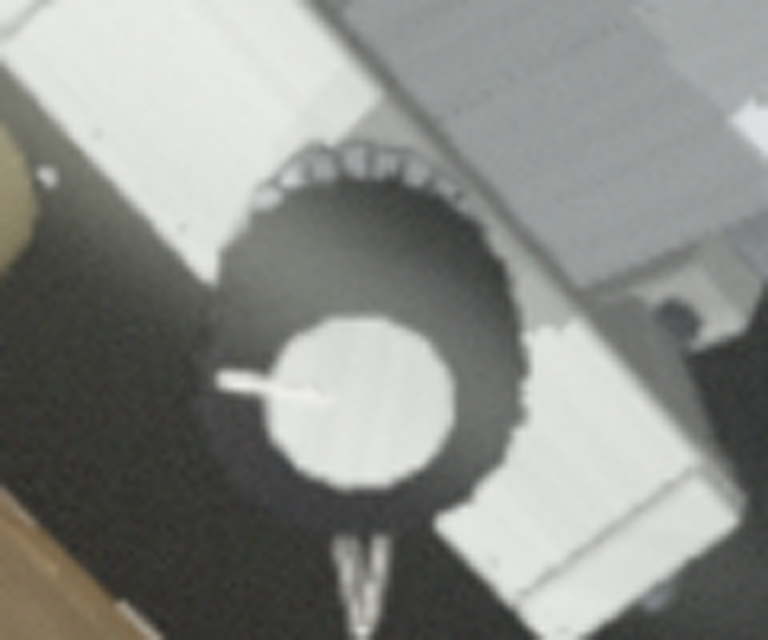

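```bash

for i in 1; do python3 -m crank '[{"turn":[0,0,0.12],"linear":[0,0,0],"gripper":1},{"turn":[0,0,0.24],"linear":[0,0,0],"gripper":1},{"turn":[0,0,0.36],"linear":[0,0,0],"gripper":1},{"turn":[0,0,0.48],"linear":[0,0,0],"gripper":1},{"turn":[0,0,0.6],"linear":[0,0,0],"gripper":1}]' | head -2
python3 -m crank '[{"turn":[0,0,0.12],"linear":[0,0,0],"gripper":1},{"turn":[0,0,0.24],"linear":[0,0,0],"gripper":1},{"turn":[0,0,0.36],"linear":[0,0,0],"gripper":1},{"turn":[0,0,0.48],"linear":[0,0,0],"gripper":1},{"turn":[0,0,0.6],"linear":[0,0,0],"gripper":1}]' | head -2
python3 -m crank '[{"turn":[0,0,0.12],"linear":[0,0,0],"gripper":1},{"turn":[0,0,0.24],"linear":[0,0,0],"gripper":1},{"turn":[0,0,0.36],"linear":[0,0,0],"gripper":1},{"turn":[0,0,0.36],"linear":[0,0,0],"gripper":1}]' | head -3
done
python3 -c "
from h import *
need(K+60*ax,Rt(172.2,35,-50))
print(sense()['joint_positions'])
p=camera_params('wrist');s=sense()
im=get_image('wrist'); cv2.imwrite('pics/w11.png',im[:,:,::-1])
np.save('w11.npy',[p,s],allow_pickle=True)
q=s['orientation'];R=Rot.from_quat(np.r_[q[1:],q[0]])
for d in (0,30,48,60,75): print(d,proj('wrist',s['tcp_pos']+R.apply([0,0,d]),p).round(1))
print('K',proj('wrist',K,p),proj('wrist',K+12.5*ax,p))
crop('pics/w11.png',260,170,380,270,6.4,'pics/c16.png')
"
```

```text
t: 10.33
tcp_pos: [559.1, 162.3, 162.6]
t: 10.75
tcp_pos: [559.1, 162.3, 162.6]
t: 11.08
tcp_pos: [559.0, 162.3, 162.5]
orientation: [0.289, 0.388, 0.871, 0.08]
t 11.08 tcp [559.  162.3 162.5] F [-0.7 -0.6  0. ] w 0.999
lin [0.5, -0.6, -0.1] turn [-0.007, -0.002, -1.572]
[ 0.16612492 -0.0823499   2.1323542  -0.35537168  0.53293422 -0.31131157]
0 [314.8 260.2]
30 [314.9 235.9]
48 [315.  224.4]
60 [315.  217.7]
75 [315.1 210.2]
K [314.67744133 216.83928518] [314.50821638 223.86723532]
```

View pics/c16.png

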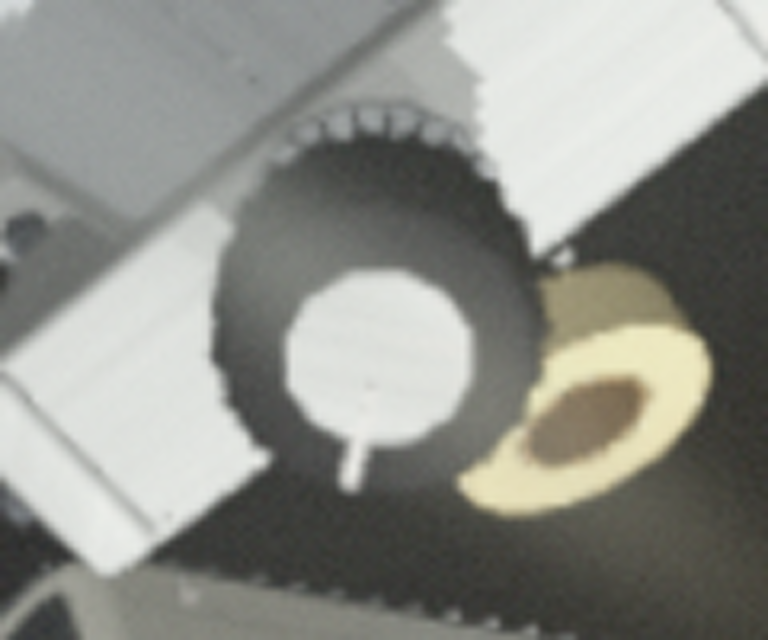

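```bash
cat >> h.py <<'E'
def tooldir(c,tip,p,s,d):
    """pixel centre & tip on plane at tool z=d -> vector in tool frame"""
    q=s['orientation'];R=Rot.from_quat(np.r_[q[1:],q[0]])
    r=[]
    for a in (c,tip):
        o,dd=ray('wrist',*a,p); o=R.inv().apply(o-s['tcp_pos']);dd=R.inv().apply(dd); r.append(o+dd*(d-o[2])/dd[2])
    v=r[1]-r[0]; R0=R.apply(v); e1=np.cross(By,ax)
    return v.round(1), r[0].round(1), np.degrees(np.arctan2(R0@By,R0@e1)).round(1)
E
python3 - <<'E'
from h import *
for f,c,t in [('w10',(361,402),(218,380)),('w11',(380,357),(350,490)),('w11',(372,385),(350,490)),('w10',(335,398),(218,380))]:
    p,s=np.load(f+'.npy',allow_pickle=True)
    g=lambda a:(260+a[0]/6.4,170+a[1]/6.4)
    print(f,tooldir(g(c),g(t),p,s,47))
E
```

```text
w10 (array([  2.5, -15. ,   0. ]), array([-4.6, -1.1, 47. ]), np.float64(-50.1))
w11 (array([-15.6,  -3.2,  -0. ]), array([-0.6,  2.9, 47. ]), np.float64(-51.5))
w11 (array([-12.4,  -2.3,  -0. ]), array([-3.8,  2.1, 47. ]), np.float64(-50.7))
w10 (array([  2. , -12.3,  -0. ]), array([-4.1, -3.8, 47. ]), np.float64(-50.1))
```

```bash

python3 -m crank '[{"turn":[0,0,0],"linear":[1,3.8,20],"gripper":0.6},{"turn":[0,0,0],"linear":[1,3.8,40],"gripper":0.6},{"turn":[0,0,0],"linear":[1,3.8,58],"gripper":0.6},{"turn":[0,0,0],"linear":[1,3.8,58],"gripper":0.6}]'
python3 -c "
from h import *
im=get_image('wrist'); cv2.imwrite('pics/w12.png',im[:,:,::-1])
crop('pics/w12.png',200,170,440,330,3.3,'pics/c17.png')"
```

```text
t: 11.47
tcp_pos: [592.4, 160.0, 111.8]
orientation: [0.287, 0.386, 0.873, 0.078]
ft_force: [-0.0, 0.0, -1.2]
grip_width: 0.802
```

View pics/c17.png

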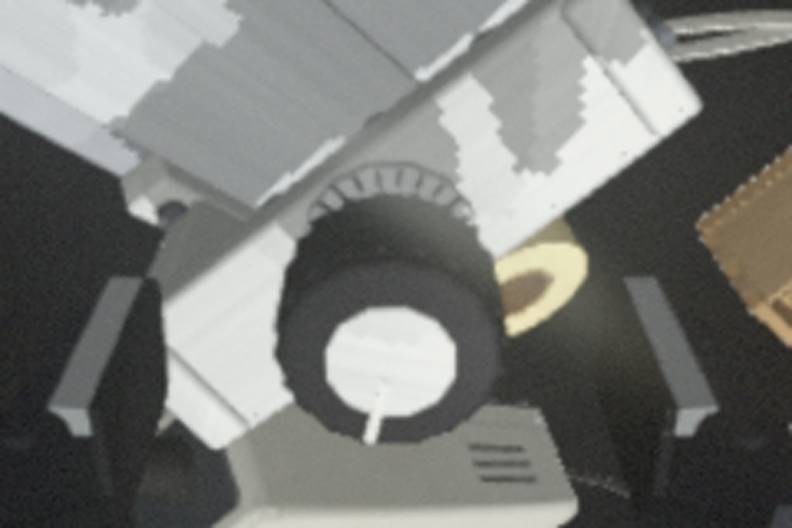

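```bash

python3 -m crank '[{"turn":[0,0,0],"linear":[0,0,13],"gripper":0.3},{"turn":[0,0,0],"linear":[0,0,13],"gripper":-0.3},{"turn":[0,0,0],"linear":[0,0,13],"gripper":-1},{"turn":[0,0,0],"linear":[0,0,13],"gripper":-1},{"turn":[0,0,0],"linear":[0,0,13],"gripper":-1}]' 25
python3 -m crank '[{"turn":[0,0,0],"linear":[0,0,0],"gripper":-1},{"turn":[0,0,0],"linear":[0,0,0],"gripper":-1},{"turn":[0,0,0],"linear":[0,0,0],"gripper":-1}]'
python3 -c "
from h import *
print(sense()['torque'])
im=get_image('wrist'); cv2.imwrite('pics/w13.png',im[:,:,::-1])
crop('pics/w13.png',200,170,440,330,3.3,'pics/c18.png')"
```

```text
t: 11.93
tcp_pos: [599.5, 159.3, 104.2]
orientation: [0.289, 0.387, 0.872, 0.079]
ft_force: [-2.1, -1.9, -0.6]
grip_width: 0.393
t: 12.18
tcp_pos: [599.5, 159.4, 104.1]
orientation: [0.289, 0.387, 0.872, 0.079]
ft_force: [-5.4, -1.6, 5.0]
grip_width: 0.395
[-0.39011752  0.64558064 -0.25673379]
```

View pics/c18.png

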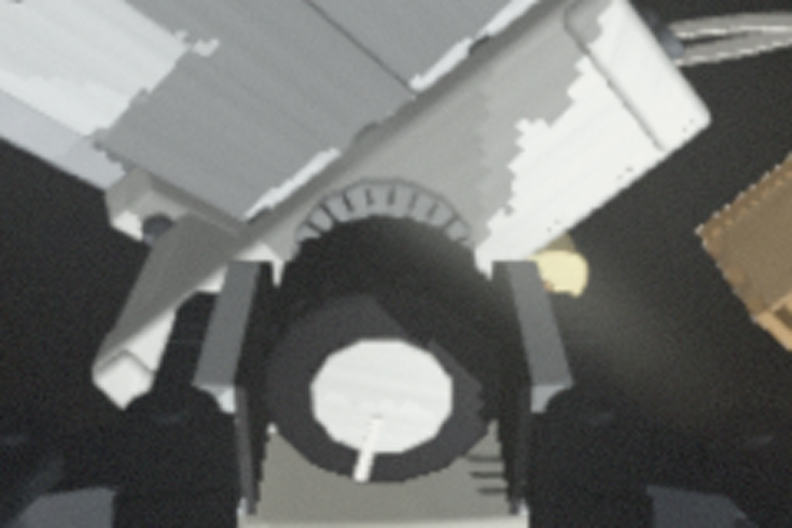

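```bash

python3 -m crank '[{"turn":[0,0,0.12],"linear":[0,0,0],"gripper":-1},{"turn":[0,0,0.24],"linear":[0,0,0],"gripper":-1},{"turn":[0,0,0.36],"linear":[0,0,0],"gripper":-1},{"turn":[0,0,0.48],"linear":[0,0,0],"gripper":-1},{"turn":[0,0,0.6],"linear":[0,0,0],"gripper":-1}]'
python3 -c "
from h import *
s=sense();q=s['orientation'];R=Rot.from_quat(np.r_[q[1:],q[0]]);print('tool F',R.inv().apply(s['ft_force']).round(1),'T',R.inv().apply(s['torque']).round(2),s['joint_positions'][5])
im=get_image('wrist'); cv2.imwrite('pics/w14.png',im[:,:,::-1])
crop('pics/w14.png',200,170,440,330,3.3,'pics/c19.png')"
```

```text
t: 12.65
tcp_pos: [599.9, 159.6, 104.4]
orientation: [0.252, 0.629, 0.717, 0.162]
ft_force: [-3.3, -0.9, 3.3]
grip_width: 0.399
tool F [-1.1 -1.1 -4.5] T [ 0.54 -0.17 -0.08] 0.3610401553831764
```

View pics/c19.png

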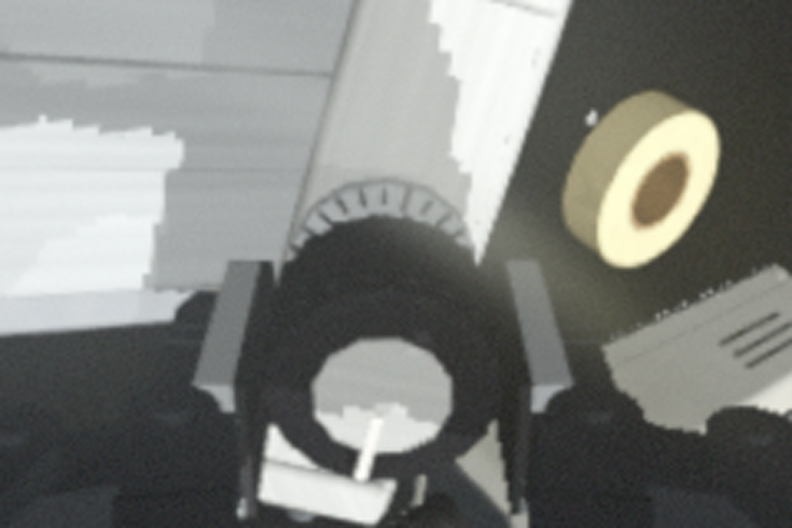

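```bash

python3 -m crank '[{"turn":[0,0,0.12],"linear":[0,0,0],"gripper":-1},{"turn":[0,0,0.24],"linear":[0,0,0],"gripper":-1},{"turn":[0,0,0.36],"linear":[0,0,0],"gripper":-1},{"turn":[0,0,0.48],"linear":[0,0,0],"gripper":-1},{"turn":[0,0,0.6],"linear":[0,0,0],"gripper":-1}]'
python3 -c "
from h import *
print(sense()['joint_positions'])"
python3 -m crank '[{"turn":[0,0,0.12],"linear":[0,0,0],"gripper":-1},{"turn":[0,0,0.24],"linear":[0,0,0],"gripper":-1},{"turn":[0,0,0.36],"linear":[0,0,0],"gripper":-1},{"turn":[0,0,0.48],"linear":[0,0,0],"gripper":-1},{"turn":[0,0,0.6],"linear":[0,0,0],"gripper":-1}]'
python3 -m crank '[{"turn":[0,0,0],"linear":[0,0,0],"gripper":-1}]' >/dev/null
python3 -c "
from h import *
print(sense()['joint_positions'])
s=sense();q=s['orientation'];R=Rot.from_quat(np.r_[q[1:],q[0]]);print('tool F',R.inv().apply(s['ft_force']).round(1),'T',R.inv().apply(s['torque']).round(2),s['joint_positions'][5])
p=camera_params('wrist')
im=get_image('wrist'); cv2.imwrite('pics/w15.png',im[:,:,::-1]);np.save('w15.npy',[p,s],allow_pickle=True)
crop('pics/w15.png',200,170,440,330,3.3,'pics/c20.png')
im=get_image('side'); cv2.imwrite('pics/s15.png',im[:,:,::-1])
crop('pics/s15.png',240,150,350,230,7,'pics/c21.png')
"
```

```text
t: 13.12
tcp_pos: [600.3, 159.5, 104.7]
orientation: [0.193, 0.812, 0.5, 0.23]
ft_force: [-2.5, -2.6, 5.3]
grip_width: 0.401
[ 0.14608243  0.11285759  2.0619207  -0.42793601  0.41117013  0.95849304]
t: 13.53
tcp_pos: [600.6, 159.2, 105.0]
orientation: [0.117, 0.924, 0.238, 0.277]
ft_force: [-1.7, -4.9, 4.1]
grip_width: 0.401
[ 0.14554269  0.11278408  2.0616039  -0.42808142  0.41110568  1.5551615 ]
tool F [-2.1  4.9 -6.3] T [-0.37 -0.47  0.09] 1.5551615025959142
```

View pics/c20.png

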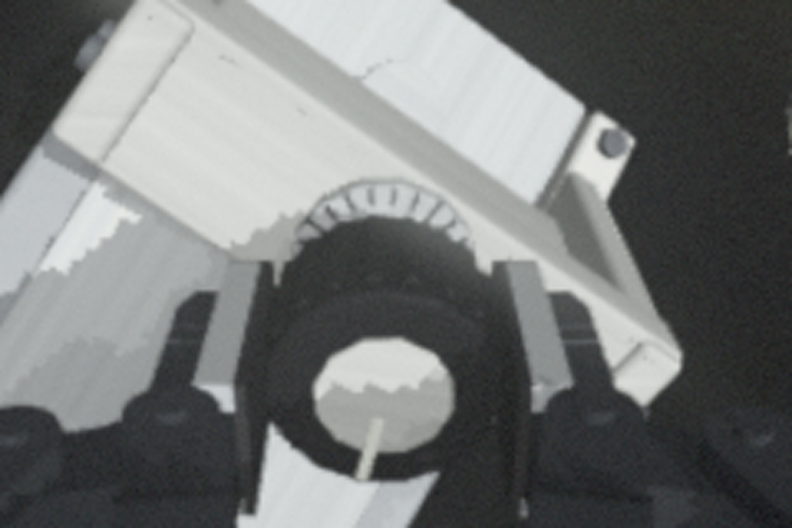

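View pics/c21.png

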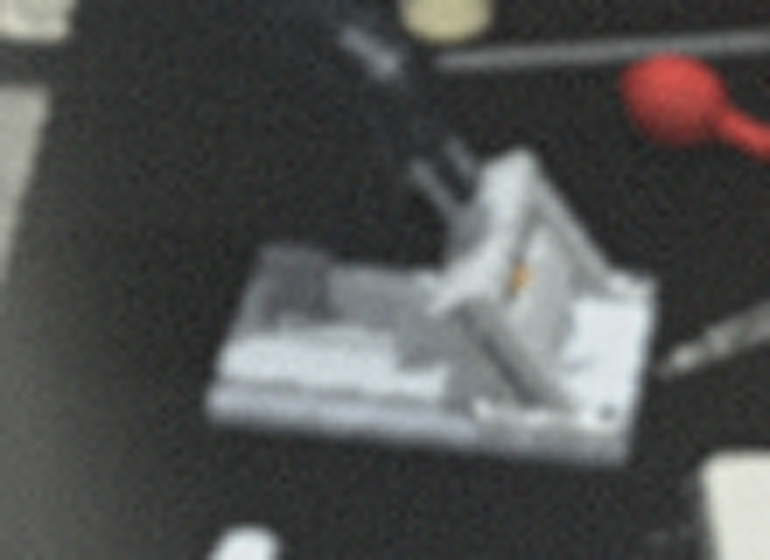

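```bash
python3 - <<'E'
from h import *
p,s=np.load('w15.npy',allow_pickle=True)
g=lambda a:(200+a[0]/3.3,170+a[1]/3.3)
print(tooldir(g((384,395)),g((362,478)),p,s,-25))
print(tooldir(g((377,420)),g((362,478)),p,s,-25))
Q=lambda q:Rot.from_quat([q[1],q[2],q[3],q[0]])
a=Q([0.289,0.387,0.872,0.079]);b=Q(s['orientation'])
print((a.inv()*b).as_rotvec())
E
```

```text
(array([-15.3,  -3.2,   0. ]), array([  0.9,   1.7, -25. ]), np.float64(-154.9))
(array([-10.9,  -2.2,  -0. ]), array([ -3.5,   0.7, -25. ]), np.float64(-154.6))
[-1.63774611e-03  1.74446358e-03  1.80005051e+00]
```

```bash

python3 -m crank '[{"turn":[0,0,0.1],"linear":[0,0,0],"gripper":-1},{"turn":[0,0,0.2],"linear":[0,0,0],"gripper":-1},{"turn":[0,0,0.3],"linear":[0,0,0],"gripper":-1},{"turn":[0,0,0.3],"linear":[0,0,0],"gripper":-1},{"turn":[0,0,0.3],"linear":[0,0,0],"gripper":0.3}]'
python3 -m crank '[{"turn":[0,0,0],"linear":[0,0,0],"gripper":0.6},{"turn":[0,0,0],"linear":[0,0,0],"gripper":0.6},{"turn":[0,0,0],"linear":[0,0,-20],"gripper":0.6},{"turn":[0,0,0],"linear":[0,0,-50],"gripper":0.6}]'
python3 -m crank '[{"turn":[0,0,0],"linear":[0,0,-10],"gripper":0.6}]'
python3 -c "
from h import *
s=sense();p=camera_params('wrist')
im=get_image('wrist'); cv2.imwrite('pics/w16.png',im[:,:,::-1]);np.save('w16.npy',[p,s],allow_pickle=True)
crop('pics/w16.png',260,170,380,270,6.4,'pics/c22.png')
print(C([521.3,168.1,33.2]))
need([507,171,140],Rt(172,0))
"
```

```text
t: 14.13
tcp_pos: [600.4, 159.5, 104.4]
orientation: [0.075, 0.949, 0.1, 0.291]
ft_force: [-0.4, -0.5, 0.4]
grip_width: 0.522
t: 14.47
tcp_pos: [570.1, 163.3, 142.0]
orientation: [0.075, 0.95, 0.099, 0.287]
ft_force: [0.9, 1.1, -0.5]
grip_width: 0.8
t: 14.55
tcp_pos: [565.7, 165.3, 155.1]
orientation: [0.074, 0.949, 0.1, 0.291]
ft_force: [-0.1, -0.7, 0.5]
grip_width: 0.803
[-131.81690283    0.71702763   33.2       ]
t 14.6 tcp [566.1 165.6 156.3] F [2.3 1.3 0.8] w 0.8
lin [-55.4, -17.1, -20.8] turn [0.845, 0.153, -2.675]
```

View pics/c22.png

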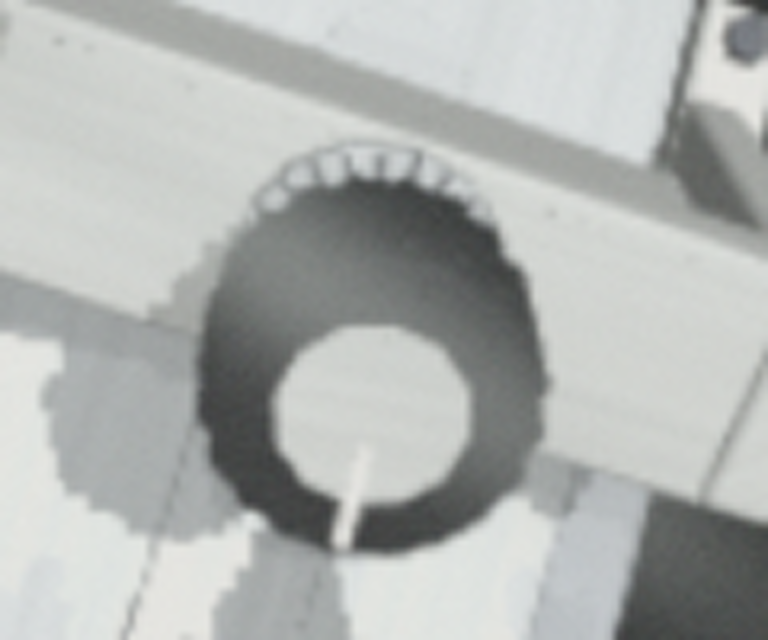

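```bash
python3 - <<'E'
from h import *
p,s=np.load('w16.npy',allow_pickle=True)
g=lambda a:(260+a[0]/6.4,170+a[1]/6.4)
print(tooldir(g((372,415)),g((343,545)),p,s,35))
print(tooldir(g((363,455)),g((343,545)),p,s,35))
E
```

```text
(array([-14.7,  -2.9,   0. ]), array([ 1.1,  2.7, 35. ]), np.float64(-171.3))
(array([-10.3,  -2. ,   0. ]), array([-3.3,  1.8, 35. ]), np.float64(-171.3))
```

```bash

python3 -m crank '[{"turn":[0,0,-0.12],"linear":[-5,0,-15],"gripper":0.2},{"turn":[0,0,-0.24],"linear":[-10,-2,-20],"gripper":0.2},{"turn":[0,0,-0.36],"linear":[-15,-3,-20],"gripper":0.2},{"turn":[0,0,-0.48],"linear":[-20,-5,-20],"gripper":0.2},{"turn":[0,0,-0.6],"linear":[-25,-5,-20],"gripper":0.2}]' | head -2
python3 -m crank '[{"turn":[0,0,-0.12],"linear":[0,0,0],"gripper":0.2},{"turn":[0,0,-0.24],"linear":[0,0,0],"gripper":0.2},{"turn":[0,0,-0.36],"linear":[0,0,0],"gripper":0.2},{"turn":[0,0,-0.48],"linear":[0,0,0],"gripper":0.2},{"turn":[0,0,-0.6],"linear":[0,0,0],"gripper":0.2}]' |head -2
python3 -m crank '[{"turn":[0,0,-0.12],"linear":[0,0,0],"gripper":0.2},{"turn":[0,0,-0.24],"linear":[0,0,0],"gripper":0.2},{"turn":[0,0,-0.36],"linear":[0,0,0],"gripper":0.2},{"turn":[0,0,-0.48],"linear":[0,0,0],"gripper":0.2},{"turn":[0,0,-0.6],"linear":[0,0,0],"gripper":0.2}]' |head -2
python3 -c "
from h import *
need([512,170,120],Rt(172,0))
"
```

```text
t: 15.02
tcp_pos: [533.2, 165.6, 154.1]
t: 15.43
tcp_pos: [533.4, 165.4, 154.0]
t: 15.85
tcp_pos: [533.4, 165.4, 154.1]
t 15.85 tcp [533.4 165.4 154.1] F [-0.3  0.3  0.3] w 0.597
lin [22.0, -30.3, 15.5] turn [0.295, 0.559, -0.956]
```

```bash

python3 -m crank '[{"turn":[0.29,0.56,-0.96],"linear":[22,-30,0],"gripper":0.2},{"turn":[0.29,0.56,-0.96],"linear":[22,-30,0],"gripper":0.2},{"turn":[0.29,0.56,-0.96],"linear":[22,-30,0],"gripper":0.2},{"turn":[0.29,0.56,-0.96],"linear":[22,-30,0],"gripper":0.2},{"turn":[0.29,0.56,-0.96],"linear":[22,-30,0],"gripper":0.2}]' | head -2
python3 -c "
from h import *
need([512,170,110],Rt(172,0))
"
```

```text
t: 16.27
tcp_pos: [503.3, 171.6, 133.0]
t 16.27 tcp [503.3 171.6 133. ] F [ 0.1  0.4 -0.4] w 0.598
lin [-2.7, -1.2, 24.5] turn [0.146, 0.27, -0.464]
```

```bash

python3 -m crank '[{"turn":[0.146,0.27,-0.464],"linear":[-2,-1,24],"gripper":0.2},{"turn":[0.146,0.27,-0.464],"linear":[-2,-1,24],"gripper":0.2},{"turn":[0.146,0.27,-0.464],"linear":[-2,-1,24],"gripper":0.2},{"turn":[0.146,0.27,-0.464],"linear":[-2,-1,24],"gripper":0.2},{"turn":[0.146,0.27,-0.464],"linear":[-2,-1,24],"gripper":0.2}]' | head -2
python3 -c "
from h import *
p=camera_params('wrist');s=sense()
im=get_image('wrist'); cv2.imwrite('pics/w17.png',im[:,:,::-1]);np.save('w17.npy',[p,s],allow_pickle=True)
crop('pics/w17.png',200,120,440,320,3.3,'pics/c23.png')
need([518,169,60],Rt(172,0))
"
```

```text
t: 16.68
tcp_pos: [513.0, 170.3, 110.5]
t 16.73 tcp [513.4 170.5 110.5] F [ 0.8 -0.6  0.8] w 0.6
lin [-4.7, -0.8, 50.5] turn [0.0, 0.002, -0.002]
```

View pics/c23.png

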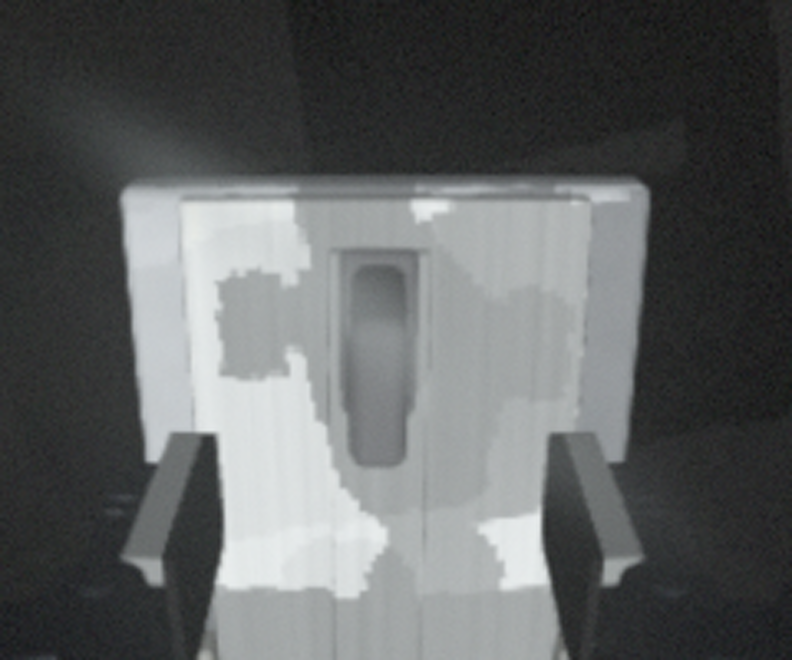

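```bash

python3 -m crank '[{"turn":[0,0,0],"linear":[-3,0,38],"gripper":0.1},{"turn":[0,0,0],"linear":[-6,-0.5,65],"gripper":0.1},{"turn":[0,0,0],"linear":[-6.5,-0.5,75],"gripper":0},{"turn":[0,0,0],"linear":[-6.5,-0.5,75],"gripper":0}]'
python3 -m crank '[{"turn":[0,0,0],"linear":[0,0,0],"gripper":-1},{"turn":[0,0,0],"linear":[0,0,0],"gripper":-1},{"turn":[0,0,0],"linear":[0,0,0],"gripper":-1},{"turn":[0,0,0],"linear":[0,0,0],"gripper":-1},{"turn":[0,0,0],"linear":[0,0,0],"gripper":-1}]' 30
python3 -m crank '[{"turn":[0,0,0],"linear":[0,0,0],"gripper":-1}]'
python3 -m crank '[{"turn":[0,0,0],"linear":[1,0,0],"gripper":-1}]'
python3 -m crank '[{"turn":[0,0,0],"linear":[1.5,0,0],"gripper":-1}]'
python3 -m crank '[{"turn":[0,0,0],"linear":[1.5,0,0],"gripper":-1}]'
python3 -m crank '[{"turn":[0,0,0],"linear":[0,0,0],"gripper":-1}]'

```

```text
t: 17.07
tcp_pos: [515.7, 168.7, 32.6]
orientation: [-0.001, 0.073, 0.997, -0.0]
ft_force: [0.2, -0.3, 0.1]
grip_width: 0.502
t: 17.48
tcp_pos: [519.9, 169.3, 38.0]
orientation: [0.004, 0.073, 0.997, 0.001]
ft_force: [-2.6, -0.6, 7.0]
grip_width: 0.138
t: 17.57
tcp_pos: [519.9, 169.3, 37.9]
orientation: [0.003, 0.073, 0.997, 0.001]
ft_force: [-1.1, 1.1, 6.6]
grip_width: 0.134
t: 17.65
tcp_pos: [519.7, 169.3, 38.0]
orientation: [0.005, 0.073, 0.997, 0.001]
ft_force: [3.8, -0.7, 3.5]
grip_width: 0.137
t: 17.73
tcp_pos: [518.5, 169.5, 38.0]
orientation: [0.005, 0.073, 0.997, 0.001]
ft_force: [4.6, -0.6, 5.5]
grip_width: 0.135
t: 17.82
tcp_pos: [517.1, 169.7, 38.0]
orientation: [0.005, 0.073, 0.997, 0.001]
ft_force: [5.1, -0.8, 6.1]
grip_width: 0.134
t: 17.9
tcp_pos: [517.0, 169.7, 38.0]
orientation: [0.005, 0.073, 0.997, 0.001]
ft_force: [3.4, -0.1, 5.8]
grip_width: 0.136
```

```bash

python3 -m crank '[{"turn":[0,0,0],"linear":[0,0,-0.5],"gripper":-1},{"turn":[0,0,0],"linear":[0,0,-0.5],"gripper":-1}]'
python3 -m crank '[{"turn":[0,0,0],"linear":[0,0,-0.4],"gripper":-1},{"turn":[0,0,0],"linear":[0,0,-0.4],"gripper":-1}]'

```

```text
t: 18.07
tcp_pos: [516.3, 169.7, 38.0]
orientation: [0.004, 0.073, 0.997, 0.001]
ft_force: [3.1, -0.7, 6.7]
grip_width: 0.136
t: 18.23
tcp_pos: [515.8, 169.7, 38.0]
orientation: [0.003, 0.073, 0.997, 0.001]
ft_force: [3.6, 0.4, 6.5]
grip_width: 0.135
```

```bash

python3 -m crank '[{"turn":[0,0,0],"linear":[0,0,-0.5],"gripper":-1},{"turn":[0,0,0],"linear":[0,0,-0.5],"gripper":-1}]'
python3 -m crank '[{"turn":[0,0,0],"linear":[0,0,-0.5],"gripper":-1},{"turn":[0,0,0],"linear":[0,0,-0.5],"gripper":-1}]'
python3 -c "
from h import *
s=sense();print(s['torque'])
im=get_image('wrist'); cv2.imwrite('pics/w18.png',im[:,:,::-1])
crop('pics/w18.png',200,120,440,360,2.5,'pics/c24.png')"
```

```text
t: 18.4
tcp_pos: [515.2, 169.7, 38.0]
orientation: [0.003, 0.073, 0.997, 0.001]
ft_force: [3.2, 0.4, 5.9]
grip_width: 0.136
t: 18.57
tcp_pos: [514.6, 169.7, 38.0]
orientation: [0.002, 0.073, 0.997, 0.001]
ft_force: [2.4, -0.3, 4.3]
grip_width: 0.134
[-0.07463005 -0.61956702  0.00243432]
```

View pics/c24.png

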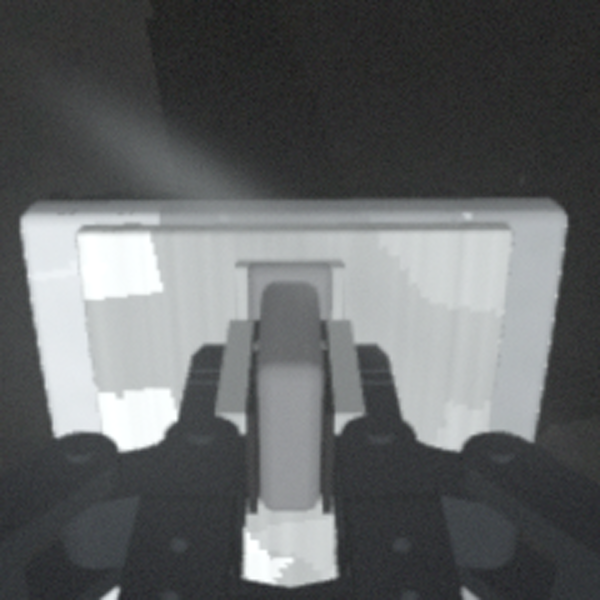

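```bash

python3 -m crank '[{"turn":[0,0,0],"linear":[0,0,-1],"gripper":-1},{"turn":[0,0,0],"linear":[0,0,-1],"gripper":-1}]'
python3 -m crank '[{"turn":[0,0,0],"linear":[0,0,-0.6],"gripper":-1},{"turn":[0,0,0],"linear":[0,0,-0.6],"gripper":-1}]'
python3 -c "
from h import *
s=sense();print(s['torque'])"
```

```text
t: 18.78
tcp_pos: [513.4, 169.5, 38.1]
orientation: [0.001, 0.073, 0.997, 0.0]
ft_force: [1.1, 0.7, 0.9]
grip_width: 0.133
t: 18.95
tcp_pos: [513.2, 169.5, 38.6]
orientation: [0.0, 0.073, 0.997, 0.0]
ft_force: [0.2, 1.1, -1.1]
grip_width: 0.134
[-0.01659775 -0.13179285  0.01154591]
```

```bash

python3 -m crank '[{"turn":[0,0,0],"linear":[-1.5,0,0],"gripper":-1}]'
python3 -m crank '[{"turn":[0,0,0],"linear":[-1.5,0,0],"gripper":-1}]'
python3 -m crank '[{"turn":[0,0,0],"linear":[-1.5,0,0],"gripper":-1}]'
python3 -m crank '[{"turn":[0,0,0],"linear":[1,0,0],"gripper":-1}]'
python3 -m crank '[{"turn":[0,0,0],"linear":[1,0,0],"gripper":-1}]'

```

```text
t: 19.03
tcp_pos: [514.4, 169.4, 38.5]
orientation: [0.0, 0.073, 0.997, 0.0]
ft_force: [-2.1, 0.3, 0.8]
grip_width: 0.134
t: 19.12
tcp_pos: [516.4, 169.2, 38.7]
orientation: [0.0, 0.073, 0.997, 0.0]
ft_force: [0.2, 0.5, -1.2]
grip_width: 0.136
t: 19.2
tcp_pos: [518.3, 168.9, 38.9]
orientation: [0.001, 0.073, 0.997, 0.0]
ft_force: [-0.3, -0.7, -1.2]
grip_width: 0.135
t: 19.28
tcp_pos: [518.0, 169.0, 39.2]
orientation: [0.001, 0.073, 0.997, 0.0]
ft_force: [0.1, -0.0, -1.7]
grip_width: 0.134
t: 19.37
tcp_pos: [516.7, 169.2, 39.1]
orientation: [0.001, 0.073, 0.997, 0.0]
ft_force: [0.7, -0.7, -2.0]
grip_width: 0.137
```

```bash

python3 -m crank '[{"turn":[0,0,0],"linear":[0,0,0.6],"gripper":-1},{"turn":[0,0,0],"linear":[0,0,0.6],"gripper":-0.5},{"turn":[0,0,0],"linear":[0,0,0.3],"gripper":0.2},{"turn":[0,0,0],"linear":[0,0,0],"gripper":0.2},{"turn":[0,0,0],"linear":[0,0,0],"gripper":0.2}]'
python3 -m crank '[{"turn":[0,0,0],"linear":[0,0,-1],"gripper":0.3},{"turn":[0,0,0],"linear":[2,0,-35],"gripper":0.3},{"turn":[0,0,0],"linear":[8,0,-70],"gripper":1},{"turn":[0,0,0],"linear":[12,0,-100],"gripper":1},{"turn":[0,0,0],"linear":[12,0,-110],"gripper":1}]'
python3 -c "
from h import *
im=get_image('top'); cv2.imwrite('pics/t19.png',im[:,:,::-1])
crop('pics/t19.png',255,175,325,270,6,'pics/c25.png')
need(K+60*ax+1.7*np.cross(By,ax)+3.6*By,Rt(172.2,35,0))
"
```

```text
t: 19.78
tcp_pos: [517.4, 169.3, 39.9]
orientation: [0.002, 0.073, 0.997, 0.001]
ft_force: [-0.1, 0.3, -0.1]
grip_width: 0.601
t: 20.2
tcp_pos: [507.0, 171.5, 154.7]
orientation: [0.006, 0.073, 0.997, 0.001]
ft_force: [0.3, -0.3, -0.0]
grip_width: 0.997
t 20.25 tcp [507.6 171.4 154.9] F [1.  1.  1.5] w 0.996
lin [-52.9, 2.0, -7.5] turn [0.0, -0.598, -0.011]
```

View pics/c25.png

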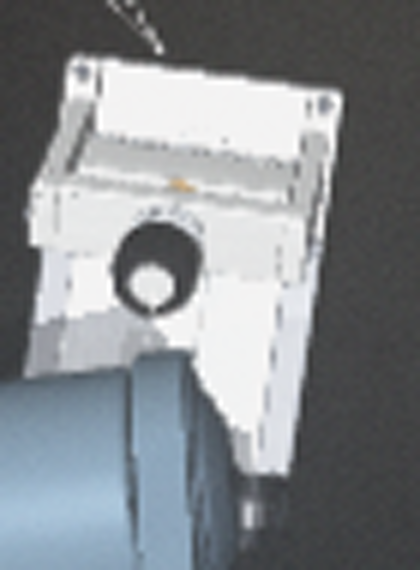

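```bash
python3 -c "
from h import *
im=np.hstack([cv2.imread('pics/t8.png')[180:215,262:318],cv2.imread('pics/t19.png')[180:215,262:318]])
im=np.clip((im.astype(float)-150)*2.3,0,255).astype(np.uint8)
cv2.imwrite('pics/c26.png',cv2.resize(im,None,fx=7,fy=7,interpolation=cv2.INTER_CUBIC))
for x in (0,5,10,15,20): print(x,((proj('top',W([x,0,28]))-[262,180])*7).round())
"
```

```text
0 [181. 141.]
5 [183. 128.]
10 [184. 116.]
15 [186. 104.]
20 [188.  91.]
```

View pics/c26.png

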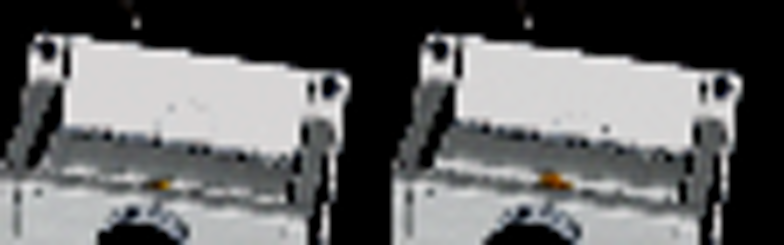

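```bash

python3 -m crank '[{"turn":[0,0,0],"linear":[-8,0,40],"gripper":0.3},{"turn":[0,0,0],"linear":[-12,0,80],"gripper":0.1},{"turn":[0,0,0],"linear":[-12,0,108],"gripper":0.1},{"turn":[0,0,0],"linear":[-12,0,108],"gripper":-0.5},{"turn":[0,0,0],"linear":[-12,0,108],"gripper":-1}]'
python3 -m crank '[{"turn":[0,0,0],"linear":[0,0,0],"gripper":-1},{"turn":[0,0,0],"linear":[0,0,0],"gripper":-1},{"turn":[0,0,0],"linear":[0,0,0],"gripper":-1}]'

```

```text
t: 20.67
tcp_pos: [515.0, 168.9, 39.2]
orientation: [-0.001, 0.073, 0.997, 0.0]
ft_force: [0.1, -0.4, -0.3]
grip_width: 0.3
t: 20.92
tcp_pos: [518.2, 169.4, 43.2]
orientation: [0.003, 0.073, 0.997, 0.001]
ft_force: [0.6, -0.7, -3.5]
grip_width: 0.132
```

```bash

python3 -m crank '[{"turn":[0,0,0],"linear":[-2,0,0.3],"gripper":-1},{"turn":[0,0,0],"linear":[-4,0,0.6],"gripper":-1},{"turn":[0,0,0],"linear":[-6,0,0.6],"gripper":-1},{"turn":[0,0,0],"linear":[-6.5,0,0.6],"gripper":-1},{"turn":[0,0,0],"linear":[-6.5,0,0.6],"gripper":-1}]'
python3 -m crank '[{"turn":[0,0,0],"linear":[0,0,0],"gripper":-0.5},{"turn":[0,0,0],"linear":[0,0,0],"gripper":0.2},{"turn":[0,0,0],"linear":[0,0,0],"gripper":0.2},{"turn":[0,0,0],"linear":[0,0,0],"gripper":0.2}]'
python3 -m crank '[{"turn":[0,0,0],"linear":[0,0,-1],"gripper":0.3},{"turn":[0,0,0],"linear":[2,0,-35],"gripper":0.3},{"turn":[0,0,0],"linear":[8,0,-70],"gripper":1},{"turn":[0,0,0],"linear":[15,0,-100],"gripper":1},{"turn":[0,0,0],"linear":[18,0,-110],"gripper":1}]'
python3 -c "
from h import *
im=get_image('top'); cv2.imwrite('pics/t20.png',im[:,:,::-1])
im=np.hstack([cv2.imread('pics/t8.png')[180:215,262:318],cv2.imread('pics/t20.png')[180:215,262:318]])
im=np.clip((im.astype(float)-150)*2.3,0,255).astype(np.uint8)
cv2.imwrite('pics/c27.png',cv2.resize(im,None,fx=7,fy=7,interpolation=cv2.INTER_CUBIC))
need(K+60*ax+1.7*np.cross(By,ax)+3.6*By,Rt(172.2,35,0))
"
```

```text
t: 21.33
tcp_pos: [524.2, 168.6, 42.6]
orientation: [0.002, 0.073, 0.997, 0.001]
ft_force: [-4.1, 0.9, 5.9]
grip_width: 0.133
t: 21.67
tcp_pos: [523.7, 168.3, 41.1]
orientation: [0.002, 0.073, 0.997, 0.001]
ft_force: [0.5, -1.1, 0.6]
grip_width: 0.598
t: 22.08
tcp_pos: [507.4, 171.3, 156.0]
orientation: [0.006, 0.073, 0.997, 0.001]
ft_force: [0.4, 0.4, 0.9]
grip_width: 0.996
t 22.13 tcp [507.4 171.4 156. ] F [0.8 0.4 0.7] w 0.998
lin [-53.0, 2.0, -6.5] turn [0.0, -0.599, -0.011]
```

View pics/c27.png

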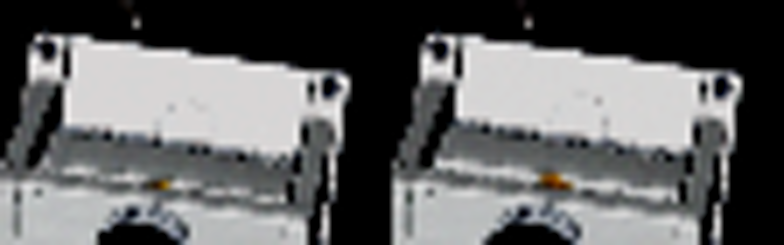

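```bash

python3 -m crank '[{"turn":[0,-0.6,-0.01],"linear":[-30,2,-40],"gripper":1},{"turn":[0,-0.6,-0.01],"linear":[-53,2,-30],"gripper":1},{"turn":[0,-0.6,-0.01],"linear":[-53,2,-7],"gripper":1},{"turn":[0,-0.6,-0.01],"linear":[-53,2,-7],"gripper":1},{"turn":[0,-0.6,-0.01],"linear":[-53,2,-7],"gripper":1}]'
python3 -m crank '[{"turn":[0,0,0],"linear":[0,0,0],"gripper":1}]'>/dev/null
python3 -c "
from h import *
s=sense();p=camera_params('wrist')
need(K+60*ax+1.7*np.cross(By,ax)+3.6*By,Rt(172.2,35,0))
im=get_image('wrist'); cv2.imwrite('pics/w20.png',im[:,:,::-1]);np.save('w20.npy',[p,s],allow_pickle=True)
crop('pics/w20.png',260,170,380,270,6.4,'pics/c28.png')
"
```

```text
t: 22.55
tcp_pos: [555.8, 165.0, 154.7]
orientation: [0.296, 0.065, 0.953, -0.021]
ft_force: [-0.1, -0.5, -0.9]
grip_width: 1.002
t 22.63 tcp [552.6 165.1 151.9] F [-1.3  0.4 -0.8] w 1.002
lin [-12.3, 1.6, -5.1] turn [-0.003, -0.015, 0.003]
```

View pics/c28.png

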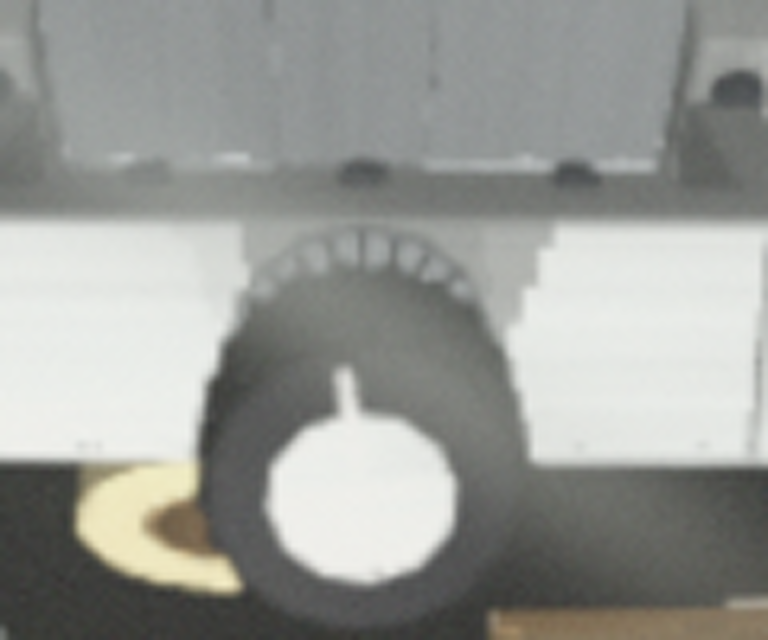

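```bash

python3 -m crank '[{"turn":[0,-0.01,0],"linear":[-12.8,1.2,0],"gripper":0.6},{"turn":[0,-0.01,0],"linear":[-12.8,1.2,20],"gripper":0.6},{"turn":[0,-0.01,0],"linear":[-12.8,1.2,45],"gripper":0.6},{"turn":[0,-0.01,0],"linear":[-12.8,1.2,50],"gripper":0.6},{"turn":[0,-0.01,0],"linear":[-12.8,1.2,50],"gripper":0.6}]'
python3 -m crank '[{"turn":[0,0,0],"linear":[0,0,0],"gripper":0.6}]'
python3 -c "
from h import *
s=sense();p=camera_params('wrist')
print((s['tcp_pos']-K)@ax, (s['tcp_pos']-K)@By,(s['tcp_pos']-K)@np.cross(By,ax))
im=get_image('wrist'); cv2.imwrite('pics/w21.png',im[:,:,::-1]);np.save('w21.npy',[p,s],allow_pickle=True)
crop('pics/w21.png',200,170,440,330,3.3,'pics/c29.png')
p,s=np.load('w20.npy',allow_pickle=True)
g=lambda a:(260+a[0]/6.4,170+a[1]/6.4)
print(tooldir(g((362,496)),g((344,368)),p,s,45))
"
```

```text
t: 23.1
tcp_pos: [598.2, 160.2, 123.7]
orientation: [0.3, 0.066, 0.951, -0.022]
ft_force: [-0.3, -0.5, -0.5]
grip_width: 0.8
t: 23.18
tcp_pos: [597.9, 160.7, 125.1]
orientation: [0.301, 0.065, 0.951, -0.021]
ft_force: [0.5, 0.4, 0.2]
grip_width: 0.799
7.011383776166217 3.7879950138828913 11.116273541432298
(array([14.9, -1.9,  0. ]), array([-15.8,  -0.1,  45. ]), np.float64(-172.7))
```

View pics/c29.png

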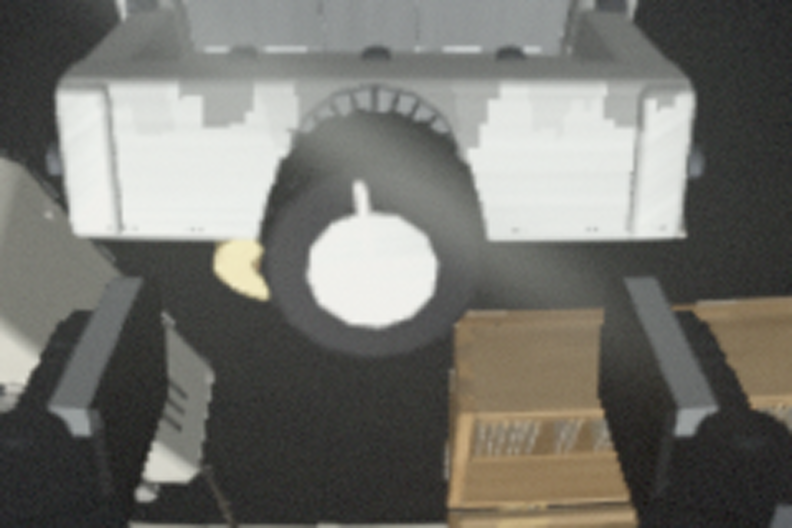

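```bash

python3 -m crank '[{"turn":[0,0,0],"linear":[7,-1,0],"gripper":0.6},{"turn":[0,0,0],"linear":[13.5,-2.1,0],"gripper":0.6},{"turn":[0,0,0],"linear":[13.5,-2.1,0],"gripper":0.6},{"turn":[0,0,0],"linear":[13.5,-2.1,0],"gripper":0.6}]'
python3 -c "
from h import *
s=sense();p=camera_params('wrist')
print((s['tcp_pos']-K)@ax, (s['tcp_pos']-K)@By,(s['tcp_pos']-K)@np.cross(By,ax))
q=s['orientation'];print((Rt(172.2,35,0).inv()*Rot.from_quat(np.r_[q[1:],q[0]])).as_rotvec())
im=get_image('wrist'); cv2.imwrite('pics/w22.png',im[:,:,::-1]);np.save('w22.npy',[p,s],allow_pickle=True)
crop('pics/w22.png',200,170,440,330,3.3,'pics/c30.png')
"
```

```text
t: 23.57
tcp_pos: [584.6, 160.5, 116.2]
orientation: [0.301, 0.065, 0.951, -0.021]
ft_force: [0.5, 1.0, -0.1]
grip_width: 0.798
7.294465534055925 1.7466894909774129 -4.780798584828469
[ 0.00170954 -0.00226687 -0.00062484]
```

View pics/c30.png

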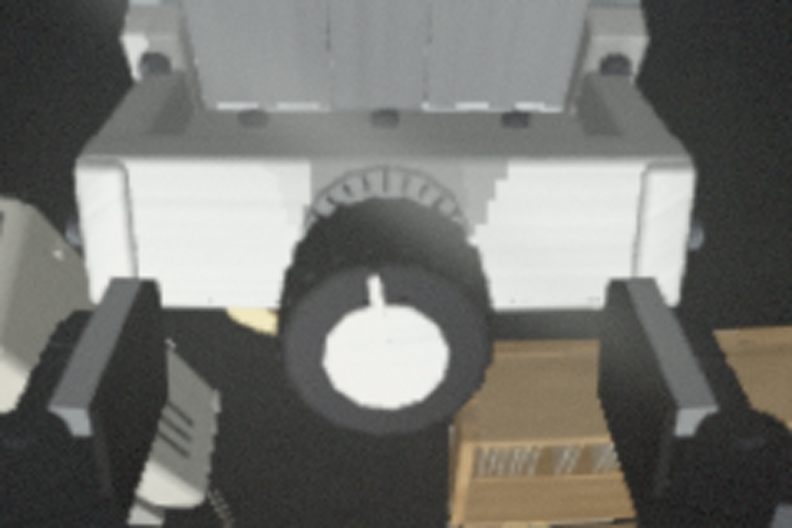

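```bash

python3 -m crank '[{"turn":[0,0,0],"linear":[-3.5,0,5],"gripper":0.6},{"turn":[0,0,0],"linear":[-3.5,0,9],"gripper":0.6},{"turn":[0,0,0],"linear":[-3.5,0,9],"gripper":0.6},{"turn":[0,0,0],"linear":[-3.5,0,9],"gripper":0.6}]'
python3 -c "
from h import *
s=sense();p=camera_params('wrist')
print((s['tcp_pos']-K)@ax, (s['tcp_pos']-K)@By,(s['tcp_pos']-K)@np.cross(By,ax))
im=get_image('wrist'); cv2.imwrite('pics/w23.png',im[:,:,::-1]);np.save('w23.npy',[p,s],allow_pickle=True)
crop('pics/w23.png',200,170,440,330,3.3,'pics/c31.png')
"
```

```text
t: 23.95
tcp_pos: [593.5, 159.1, 110.7]
orientation: [0.301, 0.065, 0.951, -0.022]
ft_force: [1.4, 0.5, 0.2]
grip_width: 0.805
-2.4353962605302093 1.5771920147293477 -0.5352926518632469
```

View pics/c31.png

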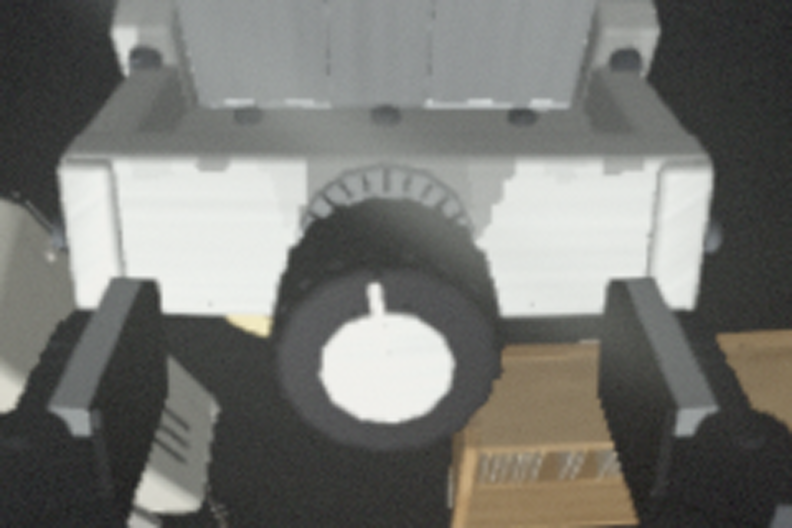

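```bash

python3 -m crank '[{"turn":[0,0,0],"linear":[-1.2,0,12],"gripper":0.3},{"turn":[0,0,0],"linear":[-1.2,0,12],"gripper":-0.3},{"turn":[0,0,0],"linear":[-1.2,0,12],"gripper":-1},{"turn":[0,0,0],"linear":[-1.2,0,12],"gripper":-1},{"turn":[0,0,0],"linear":[-1.2,0,12],"gripper":-1}]' 25
python3 -m crank '[{"turn":[0,0,0],"linear":[0,0,0],"gripper":-1},{"turn":[0,0,0],"linear":[0,0,0],"gripper":-1},{"turn":[0,0,0],"linear":[0,0,0],"gripper":-1}]'
python3 -c "
from h import *
s=sense();p=camera_params('wrist')
im=get_image('wrist'); cv2.imwrite('pics/w24.png',im[:,:,::-1]);np.save('w24.npy',[p,s],allow_pickle=True)
crop('pics/w24.png',200,170,440,330,3.3,'pics/c32.png')
"
```

```text
t: 24.42
tcp_pos: [600.9, 158.6, 101.6]
orientation: [0.301, 0.065, 0.951, -0.021]
ft_force: [6.1, 3.5, -5.4]
grip_width: 0.4
t: 24.67
tcp_pos: [600.8, 158.6, 101.6]
orientation: [0.301, 0.065, 0.951, -0.021]
ft_force: [5.6, 3.4, -7.2]
grip_width: 0.4
```

View pics/c32.png

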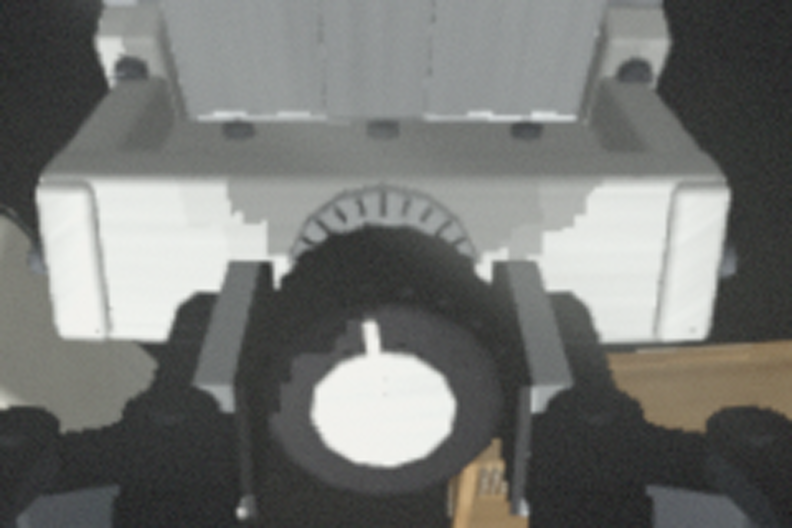

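```bash

python3 -m crank '[{"turn":[0,0,0.1],"linear":[0,0,0],"gripper":-1},{"turn":[0,0,0.2],"linear":[0,0,0],"gripper":-1},{"turn":[0,0,0.3],"linear":[0,0,0],"gripper":-1},{"turn":[0,0,0.36],"linear":[0,0,0],"gripper":-1},{"turn":[0,0,0.36],"linear":[0,0,0],"gripper":-1}]'
python3 -m crank '[{"turn":[0,0,0],"linear":[0,0,0],"gripper":-1},{"turn":[0,0,0],"linear":[0,0,0],"gripper":0.2},{"turn":[0,0,0],"linear":[0,0,0],"gripper":0.6},{"turn":[0,0,0],"linear":[0,0,0],"gripper":0.6},{"turn":[0,0,0],"linear":[0,0,0],"gripper":0.6}]'
python3 -m crank '[{"turn":[0,0,0],"linear":[0,0,-20],"gripper":0.6},{"turn":[0,0,0],"linear":[0,0,-50],"gripper":0.6},{"turn":[0,0,0],"linear":[0,0,-60],"gripper":0.6},{"turn":[0,0,0],"linear":[0,0,-60],"gripper":0.6},{"turn":[0,0,0],"linear":[0,0,-60],"gripper":0.6}]'
python3 -c "
from h import *
s=sense();p=camera_params('wrist')
im=get_image('wrist'); cv2.imwrite('pics/w25.png',im[:,:,::-1]);np.save('w25.npy',[p,s],allow_pickle=True)
crop('pics/w25.png',260,170,380,270,6.4,'pics/c33.png')
Q=lambda q:Rot.from_quat([q[1],q[2],q[3],q[0]])
a=np.load('w24.npy',allow_pickle=True)[1]
print((Q(a['orientation']).inv()*Q(s['orientation'])).as_rotvec())
need([512,170,120],Rt(172,0))
"
```

```text
t: 25.13
tcp_pos: [601.0, 158.9, 101.7]
orientation: [0.3, 0.235, 0.924, 0.034]
ft_force: [6.1, 3.9, -7.7]
grip_width: 0.402
t: 25.55
tcp_pos: [601.3, 158.1, 102.3]
orientation: [0.3, 0.234, 0.924, 0.033]
ft_force: [0.2, -0.9, -0.6]
grip_width: 0.798
t: 25.97
tcp_pos: [567.2, 162.9, 151.7]
orientation: [0.301, 0.234, 0.924, 0.033]
ft_force: [-1.0, -0.9, -0.8]
grip_width: 0.798
[ 3.22539951e-04 -1.73607327e-03  3.60116256e-01]
t 26.02 tcp [567.  162.8 150.7] F [ 0.2 -0.3 -0.2] w 0.801
lin [58.8, -22.5, -6.8] turn [0.109, 0.607, -0.346]
```

View pics/c33.png

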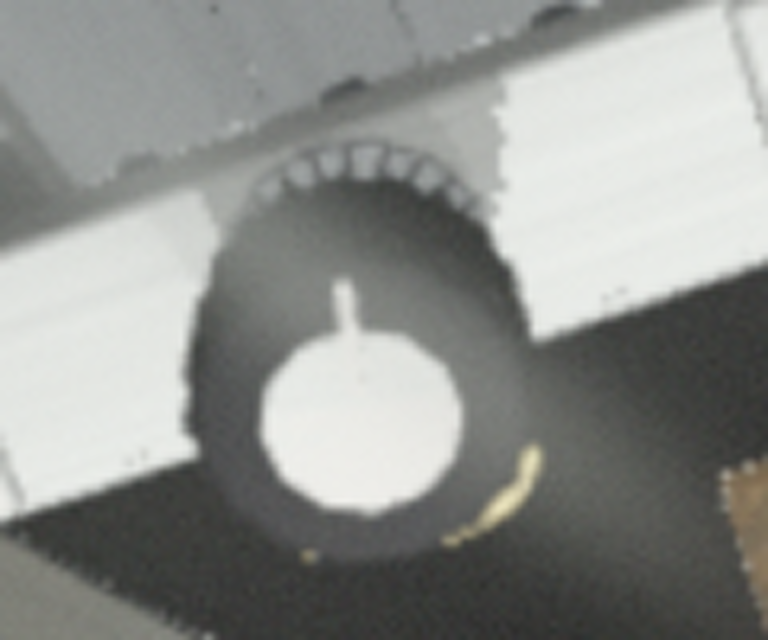

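```bash
python3 - <<'E'
from h import *
p,s=np.load('w25.npy',allow_pickle=True)
g=lambda a:(260+a[0]/6.4,170+a[1]/6.4)
for d in (30,40): print(tooldir(g((362,422)),g((343,280)),p,s,d))
print(tooldir(g((350,330)),g((343,280)),p,s,35))
E
python3 -m crank '[{"turn":[0,0.2,-0.1],"linear":[20,-5,-15],"gripper":0.2},{"turn":[0.109,0.6,-0.346],"linear":[59,-22,-15],"gripper":0.2},{"turn":[0.109,0.6,-0.346],"linear":[59,-22,-15],"gripper":0.2},{"turn":[0.109,0.6,-0.346],"linear":[59,-22,-7],"gripper":0.2},{"turn":[0.109,0.6,-0.346],"linear":[59,-22,-7],"gripper":0.2}]'
python3 -c "
from h import *
need([512,170,110],Rt(172,0))"
```

```text
(array([14.7, -1.8,  0. ]), array([-0. ,  0.5, 30. ]), np.float64(166.3))
(array([15.5, -1.9,  0. ]), array([-4.8,  0.5, 40. ]), np.float64(166.3))
(array([ 5.2, -0.7,  0. ]), array([ 7.5, -0.7, 35. ]), np.float64(166.6))
t: 26.43
tcp_pos: [510.8, 170.1, 118.4]
orientation: [0.043, 0.094, 0.995, 0.005]
ft_force: [-0.1, 0.0, 0.0]
grip_width: 0.602
t 26.43 tcp [510.8 170.1 118.4] F [-0.1  0.   0. ] w 0.602
lin [-0.5, -0.0, 8.4] turn [0.016, 0.086, -0.048]
```

```bash

python3 -m crank '[{"turn":[0.016,0.086,-0.048],"linear":[-0.5,0,8],"gripper":0.1},{"turn":[0.016,0.086,-0.048],"linear":[-0.5,0,8],"gripper":0.1},{"turn":[0.016,0.086,-0.048],"linear":[-0.5,0,8],"gripper":0.1}]'
python3 -m crank '[{"turn":[0,0,0],"linear":[0,0,0],"gripper":0.1}]'
python3 -c "
from h import *
need([520,169,40],Rt(172,0))
im=get_image('wrist'); cv2.imwrite('pics/w26.png',im[:,:,::-1])
crop('pics/w26.png',200,120,440,320,3.3,'pics/c34.png')"
```

```text
t: 26.68
tcp_pos: [513.2, 170.1, 110.7]
orientation: [0.003, 0.072, 0.997, 0.0]
ft_force: [-0.1, 0.1, -0.2]
grip_width: 0.55
t: 26.77
tcp_pos: [512.3, 170.4, 111.3]
orientation: [0.004, 0.072, 0.997, 0.0]
ft_force: [-0.3, -0.0, 0.1]
grip_width: 0.55
t 26.77 tcp [512.3 170.4 111.3] F [-0.3 -0.   0.1] w 0.55
lin [-7.3, -0.4, 71.4] turn [0.001, 0.007, -0.004]
```

View pics/c34.png

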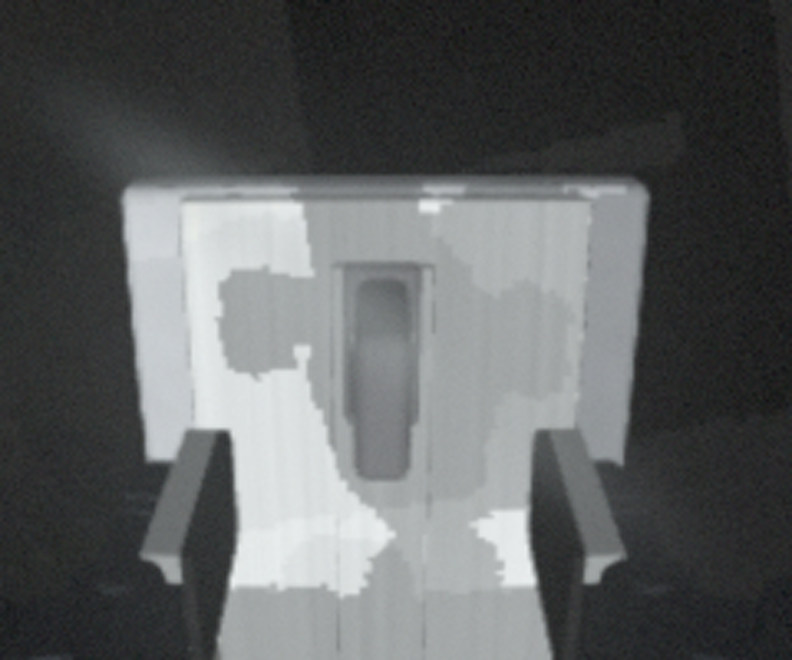

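```bash

python3 -m crank '[{"turn":[0,0,0],"linear":[-4,0,38],"gripper":0},{"turn":[0,0,0],"linear":[-8,0,65],"gripper":0},{"turn":[0,0,0],"linear":[-9,0,71],"gripper":0},{"turn":[0,0,0],"linear":[-9,0,71],"gripper":-0.4},{"turn":[0,0,0],"linear":[-9,0,71],"gripper":-1}]'
python3 -m crank '[{"turn":[0,0,0],"linear":[0,0,0],"gripper":-1},{"turn":[0,0,0],"linear":[0,0,0],"gripper":-1},{"turn":[0,0,0],"linear":[0,0,0],"gripper":-1},{"turn":[0,0,0],"linear":[0,0,0],"gripper":-1}]' 45
python3 -m crank '[{"turn":[0,0,0],"linear":[1.5,0,0],"gripper":-1}]'
python3 -m crank '[{"turn":[0,0,0],"linear":[1.5,0,0],"gripper":-1}]'
python3 -m crank '[{"turn":[0,0,0],"linear":[1.5,0,0],"gripper":-1}]'
python3 -c "
from h import *
print(sense()['torque'])"

```

```text
t: 27.23
tcp_pos: [522.8, 169.5, 42.5]
orientation: [0.005, 0.071, 0.997, 0.001]
ft_force: [-0.7, -0.1, 0.9]
grip_width: 0.227
t: 27.57
tcp_pos: [523.5, 169.4, 43.4]
orientation: [0.005, 0.071, 0.997, 0.001]
ft_force: [-4.5, -1.3, 7.1]
grip_width: 0.127
t: 27.65
tcp_pos: [523.5, 169.4, 43.4]
orientation: [0.007, 0.071, 0.997, 0.001]
ft_force: [7.0, -2.7, -2.1]
grip_width: 0.128
t: 27.73
tcp_pos: [523.3, 169.4, 43.4]
orientation: [0.009, 0.071, 0.997, 0.001]
ft_force: [11.5, -4.2, -5.3]
grip_width: 0.134
t: 27.82
tcp_pos: [522.3, 169.5, 43.5]
orientation: [0.009, 0.071, 0.997, 0.001]
ft_force: [12.2, -3.3, -4.2]
grip_width: 0.129
[-0.53216698 -1.39636939 -0.15018288]
```

```bash

python3 -m crank '[{"turn":[0,0,0],"linear":[0,0,1.5],"gripper":-1}]'
python3 -m crank '[{"turn":[0,0,0],"linear":[1.5,0,0.8],"gripper":-1}]'

```

```text
t: 27.9
tcp_pos: [522.2, 169.5, 43.4]
orientation: [0.008, 0.071, 0.997, 0.001]
ft_force: [-1.5, -5.1, 20.7]
grip_width: 0.129
t: 27.98
tcp_pos: [522.2, 169.6, 43.4]
orientation: [0.01, 0.071, 0.997, 0.001]
ft_force: [8.2, -6.7, 10.7]
grip_width: 0.128
```

```bash

python3 -m crank '[{"turn":[0,0,0],"linear":[1.5,0,0.4],"gripper":-1}]'
python3 -m crank '[{"turn":[0,0,0],"linear":[1.5,0,0.3],"gripper":-1}]'
python3 -m crank '[{"turn":[0,0,0],"linear":[1.5,0,0.0],"gripper":-1}]'

```

```text
t: 28.07
tcp_pos: [522.1, 169.7, 43.4]
orientation: [0.012, 0.071, 0.997, 0.001]
ft_force: [13.6, -6.5, 5.5]
grip_width: 0.13
t: 28.15
tcp_pos: [521.8, 169.8, 43.4]
orientation: [0.014, 0.071, 0.997, 0.001]
ft_force: [17.3, -6.5, 3.3]
grip_width: 0.128
t: 28.23
tcp_pos: [520.7, 170.1, 43.4]
orientation: [0.014, 0.071, 0.997, 0.001]
ft_force: [16.5, -4.3, 1.4]
grip_width: 0.13
```

```bash

python3 -m crank '[{"turn":[0,0,0],"linear":[2,0,0.3],"gripper":-1},{"turn":[0,0,0],"linear":[4,0,0.3],"gripper":-1}]'
python3 -m crank '[{"turn":[0,0,0],"linear":[2,0,0.2],"gripper":-1},{"turn":[0,0,0],"linear":[4,0,0.2],"gripper":-1}]'

```

```text
t: 28.4
tcp_pos: [517.3, 170.9, 43.4]
orientation: [0.015, 0.071, 0.997, 0.001]
ft_force: [16.5, -4.2, 3.4]
grip_width: 0.129
t: 28.57
tcp_pos: [513.7, 171.6, 43.4]
orientation: [0.015, 0.071, 0.997, 0.002]
ft_force: [17.7, -4.0, 3.8]
grip_width: 0.131
```

Sliding steadily under even drag; keep drawing.

```bash

python3 -m crank '[{"turn":[0,0,0],"linear":[3,0,0],"gripper":-1},{"turn":[0,0,0],"linear":[6,0,0],"gripper":-1}]'
python3 -m crank '[{"turn":[0,0,0],"linear":[3,0,0],"gripper":-1},{"turn":[0,0,0],"linear":[6,0,0],"gripper":-1}]'
python3 -m crank '[{"turn":[0,0,0],"linear":[3,0,0],"gripper":-1},{"turn":[0,0,0],"linear":[6,0,0],"gripper":-1}]'
python3 -m crank '[{"turn":[0,0,0],"linear":[5,0,0],"gripper":-1},{"turn":[0,0,0],"linear":[10,0,0],"gripper":-1}]'

```

```text
t: 28.73
tcp_pos: [507.8, 172.6, 43.4]
orientation: [0.015, 0.071, 0.997, 0.002]
ft_force: [15.6, -2.1, 3.9]
grip_width: 0.131
t: 28.9
tcp_pos: [500.5, 173.9, 43.4]
orientation: [0.013, 0.071, 0.997, 0.002]
ft_force: [7.5, -1.4, 11.6]
grip_width: 0.134
t: 29.07
tcp_pos: [494.3, 175.0, 43.3]
orientation: [0.013, 0.071, 0.997, 0.002]
ft_force: [8.1, -1.4, 12.7]
grip_width: 0.134
t: 29.23
tcp_pos: [484.4, 176.5, 43.2]
orientation: [0.013, 0.071, 0.997, 0.002]
ft_force: [8.0, -1.0, 11.1]
grip_width: 0.134
```

```bash

python3 -m crank '[{"turn":[0,0,0],"linear":[10,0,-2],"gripper":-1},{"turn":[0,0,0],"linear":[30,0,-4],"gripper":-1},{"turn":[0,0,0],"linear":[60,0,-5],"gripper":-1},{"turn":[0,0,0],"linear":[85,0,-8],"gripper":-1},{"turn":[0,0,0],"linear":[85,0,-25],"gripper":-1}]'
python3 -m crank '[{"turn":[0,0,0],"linear":[0,0,-25],"gripper":-1},{"turn":[0,0,0],"linear":[0,0,-45],"gripper":-1},{"turn":[0,0,0],"linear":[0,0,-45],"gripper":-1}]'
python3 -c "
from h import *
s=sense();p=camera_params('wrist')
need([405,296,75],Rt(172,0))
im=get_image('wrist'); cv2.imwrite('pics/w27.png',im[:,:,::-1])
crop('pics/w27.png',200,120,440,380,2.3,'pics/c35.png')
im=get_image('top'); cv2.imwrite('pics/t27.png',im[:,:,::-1])
crop('pics/t27.png',200,160,350,320,3.7,'pics/c36.png')"
```

```text
t: 29.65
tcp_pos: [384.1, 187.7, 58.0]
orientation: [-0.002, 0.07, 0.998, -0.001]
ft_force: [-0.8, -0.7, -2.1]
grip_width: 0.126
t: 29.9
tcp_pos: [394.1, 188.7, 110.8]
orientation: [0.008, 0.071, 0.997, 0.002]
ft_force: [1.5, -0.3, -0.8]
grip_width: 0.127
t 29.9 tcp [394.1 188.7 110.8] F [ 1.5 -0.3 -0.8] w 0.127
lin [4.9, 107.6, 36.2] turn [0.004, 0.015, -0.002]
```

View pics/c35.png

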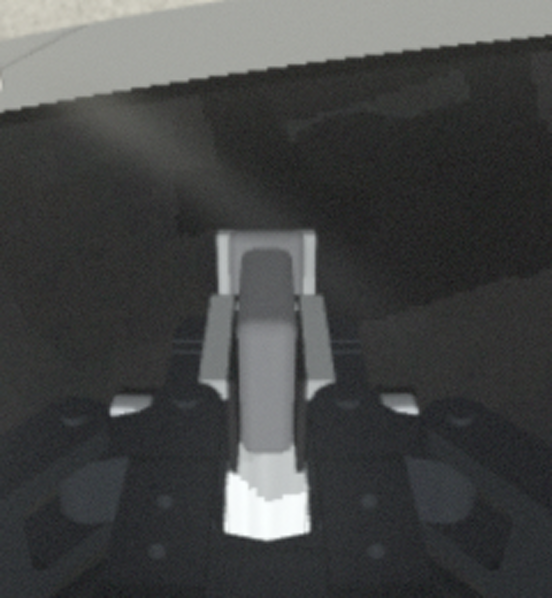

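View pics/c36.png

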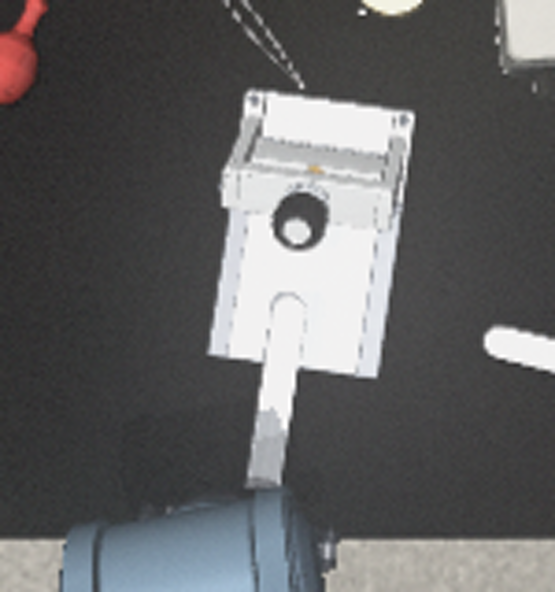

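```bash

python3 -m crank '[{"turn":[0,0.01,0],"linear":[0,35,0],"gripper":-1},{"turn":[0,0.01,0],"linear":[0,70,0],"gripper":-1},{"turn":[0,0.01,-0.05],"linear":[-10,105,0],"gripper":-1},{"turn":[0,0.01,-0.15],"linear":[-20,140,0],"gripper":-1},{"turn":[0,0.01,-0.2],"linear":[-40,160,0],"gripper":-1}]'
python3 -c "
from h import *
need([505,346,60],Rt(183,0))"
```

```text
t: 30.42
tcp_pos: [452.1, 343.1, 105.0]
orientation: [-0.003, -0.032, 0.999, 0.0]
ft_force: [-0.0, -0.4, -0.8]
grip_width: 0.129
t 30.42 tcp [452.1 343.1 105. ] F [-0.  -0.4 -0.8] w 0.129
lin [-53.2, -0.6, 44.6] turn [0.0, -0.006, 0.013]
```

```bash

python3 -m crank '[{"turn":[0,0,0],"linear":[-30,0,15],"gripper":-1},{"turn":[0,0,0],"linear":[-50,0,45],"gripper":-1},{"turn":[0,0,0],"linear":[-50,0,70],"gripper":-1},{"turn":[0,0,0],"linear":[-50,0,70],"gripper":-1},{"turn":[0,0,0],"linear":[-50,0,70],"gripper":-1}]'
python3 -c "
from h import *
im=get_image('side'); cv2.imwrite('pics/s28.png',im[:,:,::-1])
crop('pics/s28.png',210,120,350,240,5.5,'pics/c37.png')"
```

```text
t: 30.83
tcp_pos: [501.2, 342.4, 34.0]
orientation: [-0.005, -0.029, 1.0, -0.001]
ft_force: [-0.5, -0.0, -0.8]
grip_width: 0.127
```

View pics/c37.png

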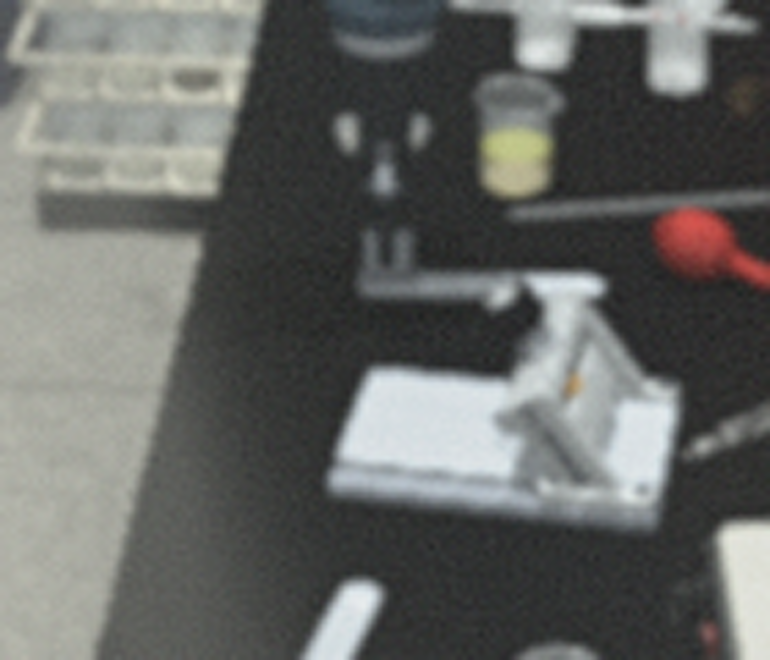

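Gauge is level over the free spot left of the coater. Lower until contact.

```bash

python3 -m crank '[{"turn":[0,0,0],"linear":[0,0,8],"gripper":-1},{"turn":[0,0,0],"linear":[0,0,14],"gripper":-1},{"turn":[0,0,0],"linear":[0,0,14],"gripper":-1}]'
python3 -m crank '[{"turn":[0,0,0],"linear":[0,0,2],"gripper":-1},{"turn":[0,0,0],"linear":[0,0,2],"gripper":-1}]'
python3 -m crank '[{"turn":[0,0,0],"linear":[0,0,2],"gripper":-1},{"turn":[0,0,0],"linear":[0,0,2],"gripper":-1}]'
python3 -m crank '[{"turn":[0,0,0],"linear":[0,0,2],"gripper":-1},{"turn":[0,0,0],"linear":[0,0,2],"gripper":-1}]'

```

```text
t: 31.13
tcp_pos: [503.4, 343.5, 23.2]
orientation: [-0.001, -0.029, 1.0, 0.0]
ft_force: [0.3, 0.5, -1.2]
grip_width: 0.131
t: 31.3
tcp_pos: [504.2, 343.8, 21.9]
orientation: [-0.0, -0.029, 1.0, 0.001]
ft_force: [-1.0, 0.1, -0.5]
grip_width: 0.128
t: 31.47
tcp_pos: [504.6, 343.9, 20.2]
orientation: [-0.0, -0.029, 1.0, 0.001]
ft_force: [-2.2, 0.2, 2.2]
grip_width: 0.127
t: 31.63
tcp_pos: [504.8, 344.1, 19.3]
orientation: [-0.0, -0.029, 1.0, 0.001]
ft_force: [-4.2, -1.2, 9.8]
grip_width: 0.128
```

```bash

python3 -m crank '[{"turn":[0,0,0],"linear":[0,0,-0.8],"gripper":-1},{"turn":[0,0,0],"linear":[0,0,-0.8],"gripper":-0.5},{"turn":[0,0,0],"linear":[0,0,-0.8],"gripper":0.2},{"turn":[0,0,0],"linear":[0,0,-0.8],"gripper":0.2},{"turn":[0,0,0],"linear":[0,0,-0.8],"gripper":0.2}]'
python3 -m crank '[{"turn":[0,0,0],"linear":[0,0,-3],"gripper":0.2},{"turn":[0,0,0],"linear":[0,0,-35],"gripper":0.2},{"turn":[0,0,0],"linear":[0,0,-70],"gripper":0.2},{"turn":[0,0,0],"linear":[0,0,-110],"gripper":0.2},{"turn":[0,0,0],"linear":[0,0,-130],"gripper":0.2}]'
python3 -m crank '[{"turn":[0,0,0],"linear":[20,0,-20],"gripper":0.2},{"turn":[0,0,0],"linear":[20,0,-20],"gripper":0.2},{"turn":[0,0,0],"linear":[20,0,-20],"gripper":0.2}]' >/dev/null
python3 -c "
from h import *
s=sense();p=camera_params('wrist')
print(s['t'],s['tcp_pos'])
im=get_image('wrist'); cv2.imwrite('pics/w29.png',im[:,:,::-1]);np.save('w29.npy',[p,s],allow_pickle=True)
im=get_image('side'); cv2.imwrite('pics/s29.png',im[:,:,::-1])
crop('pics/s29.png',210,120,350,240,5.5,'pics/c38.png')
"
```

```text
t: 32.05
tcp_pos: [503.9, 343.5, 18.0]
orientation: [-0.001, -0.029, 1.0, 0.0]
ft_force: [-0.1, -0.9, -0.4]
grip_width: 0.601
t: 32.47
tcp_pos: [506.3, 344.4, 153.7]
orientation: [0.002, -0.029, 1.0, 0.002]
ft_force: [0.7, -0.2, 1.1]
grip_width: 0.602
32.7167 [484.61922456 342.68650689 169.6561663 ]
```

View pics/w29.png

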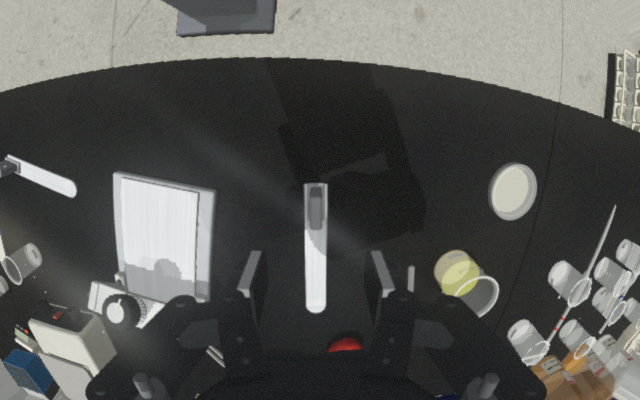

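View pics/c38.png

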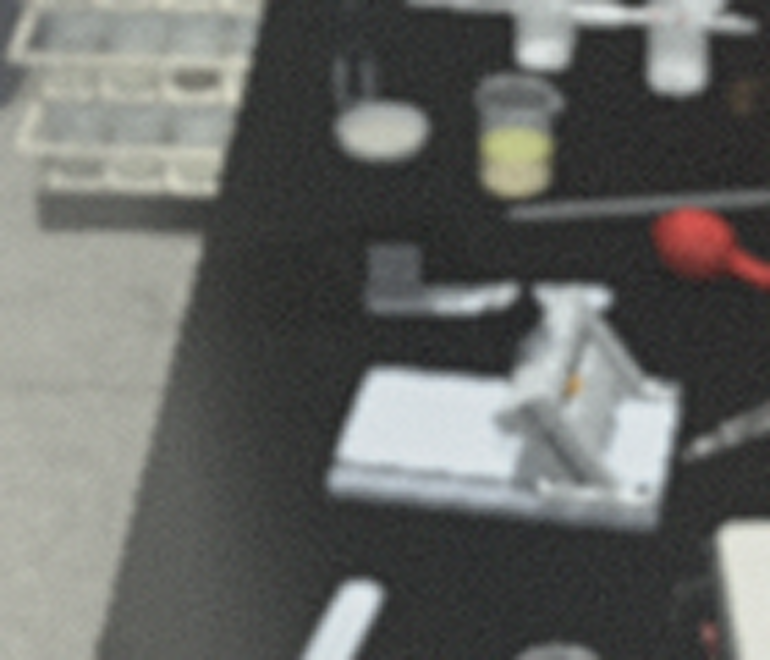

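```bash
python3 -c "
from h import *
im=get_image('top'); cv2.imwrite('pics/t30.png',im[:,:,::-1])
a=cv2.imread('pics/top0.png')[130:300,180:520];b=cv2.imread('pics/t30.png')[130:300,180:520]
cv2.imwrite('pics/c39.png',cv2.resize(np.vstack([a,b]),None,fx=1.7,fy=1.7,interpolation=cv2.INTER_CUBIC))"
```

```text
(no output)
```

View pics/c39.png

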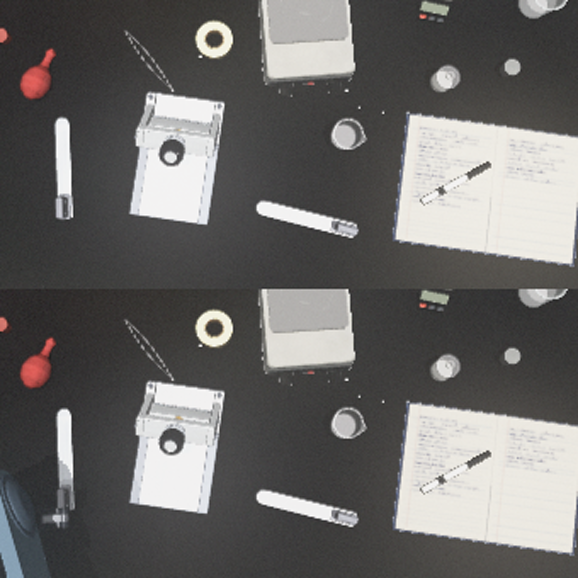

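The beaker, tape roll, weighing bottle and second gauge sit where they did at the start. The gauge lies flat near its original spot and the arm is clear.

```bash
python3 -c "
from plant import *
print(close_job())"
```

```text
the job is handed in; nothing more can be done
None
```

The knife is set and the gauge is back on the worktop. I handed the job in at about 33 s of the 72 s, and no verdict was reported.

**What I did:**
- I took the left-hand gauge, the farther of the two, and slid its leaf along the bed until the tip was past the knife.
- I turned the knob clockwise from about 0.89 to 3.0 rad and tested for drag. There was none.
- That test had drawn the tip back to about 9 mm past the knife, so I pushed it in again to about 18 mm.
- I then turned the knob to about 3.38 rad, let it go, drew the gauge out, and laid it flat near where it started.

**Last checks:**
- **Setting:** the knob's pointer gave about 3.38 rad, so a gap of about 3.7 mm. This assumes the pointer faces the coater's rear at zero. The assumption fits both the start range and the missing drag at 3.0 rad.
- **Drag:** drawing out took about 12 to 17 N, which dropped sharply once the tip cleared the knife. That is heavier than I expected from the roughly 6 N nip the angle implies. Part of it came from the gripper pressing on the leaf.
- **Not measured:** I never measured the nip force itself. At the start of the draw the gripper lifted the tail slightly, which may have briefly raised the force at the knife.
- **Final state:** the gauge lies flat and let go beside the coater. The beaker, tape roll and weighing bottle look unmoved, and the robot touches nothing.
- **Disagreement:** the measured tool position wandered by several millimetres, up to about 10 at times. I aligned by the pictures and the contact force instead.

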